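# Clamp a tile: mesh the crank with the drive and wind the jaw

### The arm

A 7-joint arm with a two-finger parallel gripper is mounted at the origin on the work surface. World frame = base frame: x ahead of the robot, y to its left, z up, the work surface at z = 0. Lengths are in m, angles in rad, forces in N, time in s.
With the tool pointing down it reaches from about 0.425 to 0.8 m from the base axis. Payload 8.3 kg.
Tool frame: the origin (TCP) lies between the finger pads; the fingertips stand 17 mm ahead of it and the grasp point (between the pads) lies 2 mm behind it (robot.finger_overhang is the distance from the TCP to the fingertips, in m); z points along the fingers, y is the direction in which the jaws open and shut (so a half turn about z gives the same grasp; the last joint's range is limited). The gripper opens to 85 mm and grips with 20 to 120 N. Pads are 22 mm wide; open, the fingers measure 114 mm over their backs; the gripper's body (76 mm by 85 mm) begins 54 mm behind the grasp point. The pads swing forward as they close: fully open they stand 13 mm farther back than shut.
Start: joints at [-1.211, 0.383, 0.016, 1.37, -0.006, 1.388, -0.046], TCP at [0.256, 0.57, 0.21] pointing down, gripper open.
Joint ranges: [-2.95, 2.95], [-0.25, 2.06], [-1.52, 1.56], [0.18, 2.33], [-1.44, 4.58], [0.02, 2.06], [-3.01, 3.01]. Speed limits (rad/s): [2.39, 2.39, 3.01, 3.01, 3.14, 3.14, 3.14].

### API

Orientations are given as a unit quaternion [x, y, z, w].
In Python, from cell import robot gives the robot as it stands.
- The arm moves only by the shell command python3 -m handwheel 'ROWS' [FORCE]. ROWS is JSON, a list of rows, each a list of 7 numbers: the shift along the tool's x, y, z in cm, then the turn, a rotation vector about the tool's x, y, z in degrees, then the opening, from 0 (shut) to 1 (fully open). In form: [[x, y, z, rx, ry, rz, grip], ...]. A call has 1 to 8 rows; each row shifts and turns the commanded pose from where the row before left it, along the tool's axes as they then stand; what a row does not reach is not made up. A row lasts 1/10 s, in which the tool goes at most 50 mm and 8.59 degrees, less where a joint would pass 70% of its speed; a pose out of reach is approached as far as the arm can. A call is refused whole if a number of a shift passes 5 or a number of a turn 8.59, either way. A call with a gripper value outside its range is refused whole. The fingers move at their own pace and stop on an object; FORCE is the grip in N (left out, the last holds). Time passes only in rows, so rows that do not move let the fingers close. It gives the time, the measured TCP pose, the force and the opening at its end, in the units of the state.
- robot.sense(): the state, without advancing time (a new reading comes with each control period).
- robot.grab_frame(name): name is "scene" or "top" or "wrist"; returns a dict with "pixels" (420x560x3 uint8, red, green, blue), "intrinsics" (3x3 intrinsics, pixels), "origin" and "attitude" of the camera in the world. Camera axes: x right, y up, looking along -z (the intrinsics and any distortion apply to the point x, -y, -z); pixel columns grow to the right and rows downward; lengths in m; the calibration is good to about 2 mm. A picture is of the moment at which its call begins. There is no depth.
- robot.hand_in(): hands the job in, once; it reports no verdict.
The state is a dict: "time_s": time; "joint_pos": joint angles; "qd": joint speeds; "effort": joint torques, N m; "ee_pos": TCP position; "orientation": TCP orientation; "ft_force": force on the tool from outside, world axes, zero at the start; "moment": the same for the moment, N m; "opening": finger opening in m.
Only numpy, scipy, OpenCV 4.12 (cv2) and the standard library are available. Lean on these libraries where they do the work, as an engineer would, in place of code of your own. Each camera call takes 0.05 s, during which the arm holds its last target.

### The job

Lay the white tile gently on the rail of the clamping jig, lengthwise between the steel fence and the red pad. Then set the steel crank upright on the jig's brass cross, turn it until its teeth mesh and push it fully home, and wind it clockwise until the red pad holds the tile hard against the fence with its springs clearly pressed in. Leave the crank on the drive, do not drop the tile or the crank, and leave everything else on the slab alone.

Things in the scene. Friction and masses are not known exactly. Their poses are not given: they have to be found in the camera images.
- tile: White ceramic tile, 60 (x) x 110 (y) x 10 (z) mm, 0.15 kg, lying flat on one of the two pale silicone mats (3 mm thick). Origin: centre of its underside; y along its length.
- crank: Steel crank, 0.4 kg, standing on its teeth on the other silicone mat. Origin: on the hub axis at the underside of the teeth; z up, x along the arm. Four teeth, 14 x 14 mm, 16 mm tall, centred at x, y = +-13.5 mm: a cross-shaped gap 13 mm wide runs between them along x and y. Above them a hub disc, 60 mm across, z 16 to 26 mm.
- crank_grip (a point): Centre of the black grip block on the crank's hub, for holding and turning it: 42 mm above the crank's origin, on its axis. 40 mm along the arm (x), 26 mm across (flat faces to +-y), 32 mm tall, standing on the hub disc.
- crank_knob (a point): Middle of the upright wooden knob at the end of the crank's arm, 80 mm from the hub axis; 21 mm across, 34 mm tall. The flat arm below it is 16 mm wide, 17 to 25 mm above the underside of the teeth.
- jig: Low clamping jig fixed to the slab, 270 mm long along its y. Origin: on the slab, under the rail. Base plate 90 mm wide, 10 mm high; steel fence at the -y end, inner face at y = -100 mm, 60 mm wide, top z = 44 mm. The red pad (top z = 46 mm) faces it at y = +28 mm when the drive is at 0, 18 mm nearer for each rad. Grey gear case at the +y end, centre y = +95 mm, 70 x 70 mm, top z = 40 mm.
- tile_seat (a point): Point on the top of the jig's aluminium rail, 26 mm above the slab, where the centre of the tile's underside lies when the tile touches the fence (jig x = 0, y = -45 mm); axes as the jig's. The rail is 40 mm wide, so the tile overhangs it by 10 mm each side, where nothing rises above 10 mm over the slab.
- drive (a point): Centre of the upright drive on the gear case (jig x = 0, y = 95 mm), on its flange's top face (64 mm across, 46 mm above the slab), where the crank's teeth rest when home. Frame turns with the drive, z up. On it a brass cross: two bars along x and y, 48 x 9 mm, 14 mm high, rounded tops. The crank meshes when its arm is parallel to a bar (2 mm play each side); else it rests 14 mm too high.
- spindle (a joint): Angle of the drive, rad, 0 to 1.4 (hard stop); grows clockwise seen from above and starts between 0 and 0.3. It moves the red jaw 18 mm per rad towards the fence. With the tile in place the pad meets it and the tile meets the fence at 1.0 rad; the springs are then pressed in by 18 mm per rad, to 7 mm at the stop. Friction (0.15 N m) holds it where it is left.
- pad (a joint): How far the red pad is pushed back into its carriage against its springs, m: 0 free, 0.010 at most; 800 N/m. About 0.005 is a good clamping.
- tin: Lidded tin of dowel plugs, aluminium, 94 mm across, 107 mm tall with its lid loop; not needed. Origin: centre of the underside.
- red_clamp: Red plastic bar clamp lying flat, about 190 x 90 mm, 22 mm high; not needed.
- sanding_block: Cork sanding block 100 x 60 x 35 mm; not needed.
- glue: White glue bottle with orange cap, 60 mm across, 150 mm tall; not needed.
- level: Aluminium spirit level, 300 x 22 x 45 mm, standing on its edge; not needed.
- mallet: Hammer lying at the left of the slab; not needed.
- screwdriver: Screwdriver lying at the right of the slab; not needed.
There are look-alikes about, which are no part of the job. Leave any blue or purple look-alike of the crank alone.

How it is judged:
On the way, in this order (a step that is already met when the one before it is completed fails the run):
1. the tile lies flat and lengthwise on the rail between fence and pad, let go (x of tile in the frame of jig between -0.01 and 0.01 m and z of tile in the frame of jig between 0.023 and 0.0285 m and angle between tile's own z axis and vertical below 0.06 rad and angle between the y axis of tile and the y axis of jig, either way round below 0.12 rad and y of tile in the frame of jig between -0.047 and -0.026 m and contact force between the fingers and tile below 0.1 N), for 0.2 s.
2. the crank is on the drive, meshed and fully home (horizontal distance between crank and drive below 0.005 m and z of crank in the frame of drive between -0.003 and 0.003 m and angle between crank's own z axis and vertical below 0.08 rad), for 0.1 s.
3. the crank has been wound, the pad presses the tile against the fence (all of step 2 and x of tile in the frame of jig between -0.01 and 0.01 m and z of tile in the frame of jig between 0.023 and 0.0285 m and angle between tile's own z axis and vertical below 0.06 rad and angle between the y axis of tile and the y axis of jig, either way round below 0.12 rad and value of joint pad above 0.003 m and y of tile in the frame of jig below -0.042 m), for 0.2 s.
At the end, for the whole second after the job is handed in: The tile lies flat on the rail (within 10 mm of its middle line, within 7 degrees of square) and within 3 mm of touching the fence, the pad is pressed in by more than 3 mm, and the crank stands on the drive, upright, on axis within 5 mm and within 3 mm of fully home; all at rest and let go (all of step 3 and linear speed of each of tile, crank below 0.02 m/s).
It fails at once if a bystander is moved by more than 30 mm (distance of any of tin, red_clamp, sanding_block, glue, level, mallet, screwdriver from where it was at the start of the episode above 0.03 m).
It fails at once if the tile is dropped from more than about 20 mm (contact force between tile and anything else below 0.01 N and linear speed of tile above 0.65 m/s).
It fails at once if the crank is dropped from more than about 20 mm (contact force between crank and anything else below 0.01 N and linear speed of crank above 0.65 m/s).
It also fails if it takes over 54 s, if anything falls off the work surface, if the arm or the gripper's body presses on something with over 40 N, if the wrist force passes 120 N, or if a joint passes its speed limit or range.

## Working session

There is one attempt and no reset: what is moved stays moved. The work goes in short steps, Python scripts to look and compute and a shell command to move; the robot and the scene stay as the last step left them, time stands still between calls to the robot, and variables do not carry over. Pictures are saved under pics/ and viewed, and the job is handed in when it is done.

```bash
mkdir -p pics; ls; python3 - <<'E'
from cell import robot
import cv2,numpy as np
for n in ["scene","top","wrist"]:
    f=robot.grab_frame(n)
    cv2.imwrite(f"pics/{n}0.png",cv2.cvtColor(f["pixels"],cv2.COLOR_RGB2BGR))
    print(n,{k:np.round(v,4).tolist() for k,v in f.items() if k!="pixels"})
print(robot.sense())
E
```

```text
pics
scene {'intrinsics': [[487.2559, 0.0, 278.4101], [0.0, 487.2559, 207.3618], [0.0, 0.0, 1.0]], 'origin': [1.2099, -0.2901, 1.1944], 'attitude': [0.2388, 0.1442, 0.5212, 0.8065]}
top {'intrinsics': [[465.2028, 0.0, 283.7875], [0.0, 465.2028, 202.9369], [0.0, 0.0, 1.0]], 'origin': [0.372, 0.0172, 1.5535], 'attitude': [0.037, -0.0505, -0.6951, 0.7162]}
wrist {'intrinsics': [[368.8271, 0.0, 269.8372], [0.0, 368.8271, 216.9324], [0.0, 0.0, 1.0]], 'origin': [0.1798, 0.603, 0.3732], 'attitude': [-0.1397, -0.0892, 0.5352, 0.8283]}
{'time_s': 0.15, 'joint_pos': array([-1.2109117 ,  0.38404646,  0.01641708,  1.37093373, -0.00628449,
        1.38821222, -0.04652417]), 'qd': array([ 2.67013830e-05, -1.50523155e-03,  7.02708253e-05, -4.16213566e-03,
       -1.94911459e-03, -6.51078573e-05, -2.24595425e-04]), 'effort': array([ 2.07650781e-03, -6.28155327e+01,  8.45682956e-01, -3.72168589e+01,
        1.66320184e-02,  1.09535592e-02, -1.72925695e-06]), 'ee_pos': array([0.25625023, 0.56957331, 0.20879855]), 'orientation': array([ 2.09819512e-01,  9.77739828e-01, -7.61958110e-04, -1.40668326e-04]), 'ft_force': array([-0.16288878,  0.69709342,  0.25705898]), 'moment': array([ 0.01548396,  0.00286104, -0.0190232 ]), 'opening': 0.085428980666435}
```

View pics/top0.png

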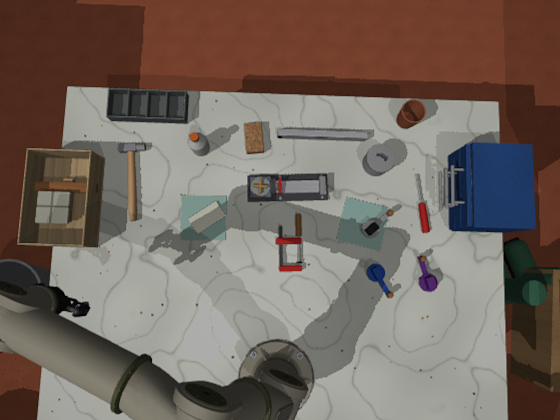

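View pics/scene0.png

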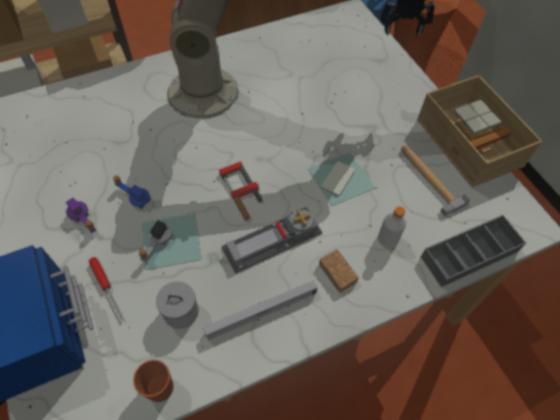

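View pics/wrist0.png

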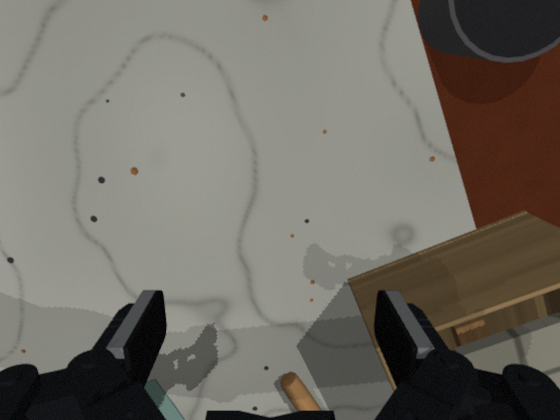

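The top view shows the tile at about (207,218), the crank at (372,228) with its knob at (390,212), and the jig from x=248 to 328 with its drive at (262,186). Next I'll set up ray casting and take a first measurement.

```bash
cat > h.py <<'E'
import numpy as np,cv2
from scipy.spatial.transform import Rotation as R
from cell import robot
np.set_printoptions(precision=4,suppress=True)
def grab(n,save=None):
    f=robot.grab_frame(n)
    if save: cv2.imwrite(f"pics/{save}.png",cv2.cvtColor(f["pixels"],cv2.COLOR_RGB2BGR))
    return f
def ray(f,u,v):
    K=np.array(f["intrinsics"]);d=np.array([(u-K[0,2])/K[0,0],-(v-K[1,2])/K[1,1],-1])
    return np.array(f["origin"]),R.from_quat(f["attitude"]).apply(d)
def onz(f,u,v,z):
    o,d=ray(f,u,v);return o+d*(z-o[2])/d[2]
def proj(f,p):
    K=np.array(f["intrinsics"]);c=R.from_quat(f["attitude"]).inv().apply(np.array(p)-f["origin"])
    return K[0,0]*c[0]/-c[2]+K[0,2],K[1,1]*-c[1]/-c[2]+K[1,2]
def crop(f,x,y,w,h,s,save):
    im=cv2.cvtColor(f["pixels"],cv2.COLOR_RGB2BGR)[y:y+h,x:x+w]
    cv2.imwrite(f"pics/{save}.png",cv2.resize(im,None,fx=s,fy=s,interpolation=cv2.INTER_CUBIC))
def state():
    s=robot.sense();q=R.from_quat(s["orientation"]);m=q.as_matrix()
    print("t",s["time_s"],"p",s["ee_pos"],"F",s["ft_force"],"op",round(s["opening"],4))
    print("tool x",m[:,0],"y",m[:,1],"z",m[:,2],"j7",round(s["joint_pos"][6],3))
    return s,m
def todo(target,yaw=None,pitch_fix=True):
    """shift cm & rotvec deg in tool axes for target pos; yaw = heading of tool y axis (world deg), mod 180, tool down"""
    s,m=state()
    d=m.T@(np.array(target)-s["ee_pos"])*100
    print("shift cm",d)
    if yaw is not None:
        cur=np.degrees(np.arctan2(m[1,1],m[0,1]))
        dy=(yaw-cur+90)%180-90
        a=np.radians(cur+dy);y=np.array([np.cos(a),np.sin(a),0]);z=np.array([0,0,-1.]);x=np.cross(y,z)
        T=np.stack([x,y,z],1)
        print("rotvec deg",np.degrees(R.from_matrix(m.T@T).as_rotvec()),"cur yaw",cur)
E
python3 - <<'E'
from h import *
f=grab("top");g=grab("scene")
crop(f,170,160,240,110,3,"topc")
crop(g,120,140,260,140,3,"scenec")
for n,u,v,z in [("tile",207,218,.013),("hubgrip",372,228,.05),("knob",390,212,.05),("drive",262,186,.06),("fence",325,186,.04)]: print(n,onz(f,u,v,z))
state()
E
```

```text
tile [0.506  0.2436 0.013 ]
hubgrip [ 0.4865 -0.2975  0.05  ]
knob [ 0.5406 -0.3562  0.05  ]
drive [0.6115 0.0638 0.06  ]
fence [ 0.6214 -0.1432  0.04  ]
t 0.25 p [0.2563 0.5698 0.2091] F [ 0.0119 -0.4945  0.034 ] op 0.0854
tool x [-0.912   0.4102 -0.    ] y [ 0.4102  0.912  -0.0009] z [-0.0004 -0.0009 -1.    ] j7 -0.046
```

View pics/topc.png

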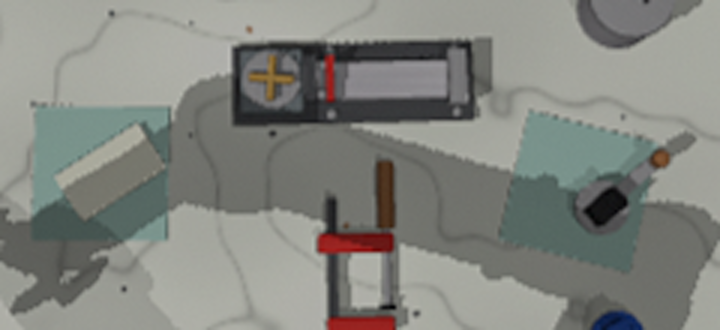

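View pics/scenec.png

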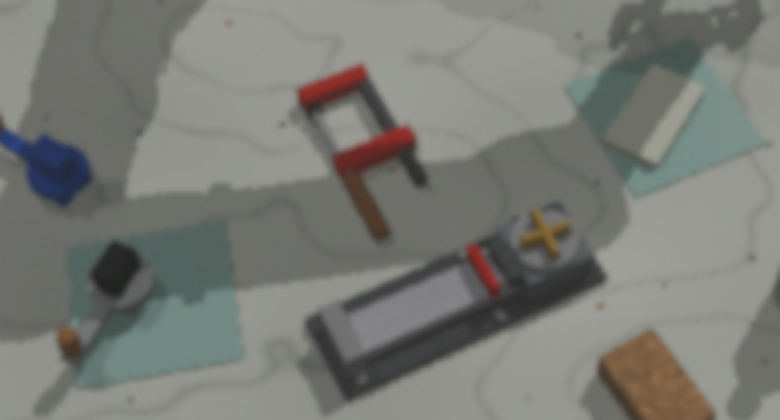

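The crops show the corners clearly: the tile (in crop px) at (55,178), (140,122), (165,164) and (84,220), the cross at (270,77), and the crank grip at (605,207) with its knob at (659,158).

```bash
python3 - <<'E'
from h import *
f=grab("top")
P=lambda x,y,z:onz(f,170+x/3-.33,160+y/3-.33,z)
t=[P(*c,.013) for c in [(55,178),(140,122),(165,164),(84,220)]]
print("tile",np.mean(t,0),[np.degrees(np.arctan2(*(t[a]-t[b])[[1,0]])) for a,b in[(0,1),(3,2)]],[np.linalg.norm(t[a]-t[b]) for a,b in[(0,1),(1,2),(2,3),(3,0)]])
j=[P(*c,.01) for c in [(233,46),(470,40),(474,117),(236,124)]]
print("jig",np.mean(j,0),[np.degrees(np.arctan2(*(j[a]-j[b])[[1,0]])) for a,b in[(0,1),(3,2)]],[np.linalg.norm(j[a]-j[b]) for a,b in[(0,1),(1,2),(2,3),(3,0)]])
print("drive",P(270,77,.06)); g=P(605,207,.061);k=P(659,158,.055);print("grip",g,"knob",k,np.linalg.norm(g-k),np.degrees(np.arctan2(*(k-g)[[1,0]])))
yt=np.degrees(np.arctan2(*(t[0]-t[1])[[1,0]]))
todo([*np.mean(t,0)[:2],.14],yt+90)
E
```

```text
tile [0.5105 0.2447 0.013 ] [np.float64(125.73716828516605), np.float64(126.86308578173842)] [np.float64(0.11155862979428399), np.float64(0.054726105832748596), np.float64(0.1075607460420913), np.float64(0.05678893190528624)]
jig [ 0.6193 -0.0203  0.01  ] [np.float64(93.33782785383202), np.float64(93.49617929589215)] [np.float64(0.2664897110994233), np.float64(0.08751483005800582), np.float64(0.2658205027770105), np.float64(0.08825886945462132)]
drive [0.6135 0.0714 0.06  ]
grip [ 0.4835 -0.2931  0.061 ] knob [ 0.5389 -0.3528  0.055 ] 0.08171474290701454 -47.151195289269424
t 0.3 p [0.2564 0.5698 0.2093] F [-0.7365  0.2971 -0.7139] op 0.0852
tool x [-0.9119  0.4103  0.    ] y [ 0.4103  0.9119 -0.0006] z [-0.0003 -0.0006 -1.    ] j7 -0.047
shift cm [-36.5169 -19.2117   6.937 ]
rotvec deg [-0.0362  0.0084 30.0374] cur yaw 65.77452971041076
```

```bash
python3 -m handwheel '[[-4.5,-2.4,0,0,0,0,1],[-4.5,-2.4,0.5,0,0,0,1],[-4.6,-2.4,0.9,0,0,0,1],[-4.6,-2.4,1,0,0,0,1],[-4.6,-2.4,1,0,0,0,1],[-4.6,-2.4,1,0,0,0,1],[-4.6,-2.4,1,0,0,0,1],[-4.5,-2.4,1,0,0,0,1]]' 30; python3 -m handwheel '[[0,0,0,0,0,7.5,1],[0,0,0,0,0,7.5,1],[0,0,0,0,0,7.5,1],[0,0,0,0,0,7.5,1],[0,0,0,0,0,0,1],[0,0,0,0,0,0,1]]'; python3 - <<'E'
from h import *
f=grab("wrist","w1");todo([.5105,.2447,.14],36.3)
E
```

```text
time_s: 1.1
ee_pos: [0.5004, 0.2576, 0.1486]
orientation: [0.21, 0.978, 0.0, 0.0]
ft_force: [0.3, -0.0, -0.0]
opening: 0.0853
time_s: 1.7
ee_pos: [0.4993, 0.2593, 0.1486]
orientation: [0.454, 0.891, -0.0, -0.0]
ft_force: [0.3, -0.2, -0.2]
opening: 0.0859
t 1.75 p [0.4994 0.2593 0.1487] F [0.0599 0.3322 0.7236] op 0.0852
tool x [-0.5878  0.809  -0.    ] y [ 0.809   0.5878 -0.0001] z [-0.     -0.0001 -1.    ] j7 0.165
shift cm [-1.8372  0.0431  0.8699]
rotvec deg [-0.0039  0.0008 -0.3018] cur yaw 35.99817274807552
```

View pics/w1.png

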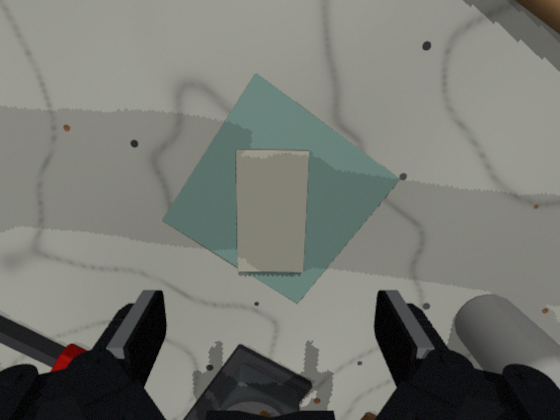

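The wrist view shows the tile with its corners at about (236,150), (309,150), (303,271) and (239,271).

```bash
python3 - <<'E'
from h import *
f=grab("wrist")
t=[onz(f,*c,.013) for c in [(236,150),(309,150.5),(303,270.5),(239,271)]]
print(np.mean(t,0),[np.linalg.norm(t[a]-t[b]) for a,b in[(0,1),(1,2),(2,3),(3,0)]],[np.degrees(np.arctan2(*(t[a]-t[b])[[1,0]])) for a,b in[(0,3),(1,2),(1,0),(2,3)]])
print(f["origin"])
todo([*np.mean(t,0)[:2],.035],36.5)
E
```

```text
[0.5108 0.2453 0.013 ] [np.float64(0.059172618615308634), np.float64(0.10839096602671901), np.float64(0.05804571669086708), np.float64(0.10928151202149866)] [np.float64(125.65071241545192), np.float64(125.05222885909829), np.float64(35.547368206568834), np.float64(36.430263079083716)]
[0.4501 0.3261 0.3132]
t 1.8 p [0.4993 0.2593 0.1487] F [ 0.0217 -0.1387  0.4539] op 0.0856
tool x [-0.5873  0.8094  0.    ] y [ 0.8094  0.5873 -0.0001] z [-0.0001 -0.0001 -1.    ] j7 0.164
shift cm [-1.8026  0.1052 11.3671]
rotvec deg [-0.0079 -0.0018 -0.5377] cur yaw 35.962283343586094
```

```bash
python3 -m handwheel '[[-1.8,0.1,3,0,0,-0.3,1],[0,0,3,0,0,0,1],[0,0,3,0,0,0,1],[0,0,2.3,0,0,0,1],[0,0,0.5,0,0,0,1],[0,0,0.4,0,0,0,1],[0,0,0,0,0,0,1]]' 30;  python3 - <<'E'
from h import *
f=grab("wrist","w2");print(robot.finger_overhang);todo([.5108,.2453,.022],35.7)
E
```

```text
time_s: 2.5
ee_pos: [0.5113, 0.2455, 0.0274]
orientation: [0.453, 0.891, 0.0, 0.0]
ft_force: [-0.9, -0.1, -0.3]
opening: 0.0857
0.017
t 2.55 p [0.5115 0.2456 0.0279] F [-0.8424 -0.116  -0.7442] op 0.0852
tool x [-0.5893  0.8079 -0.0001] y [0.8079 0.5893 0.0017] z [ 0.0015  0.0009 -1.    ] j7 0.237
shift cm [ 0.0188 -0.0793  0.586 ]
rotvec deg [0.0984 0.008  0.4053] cur yaw 36.10527932311951
```

View pics/w2.png

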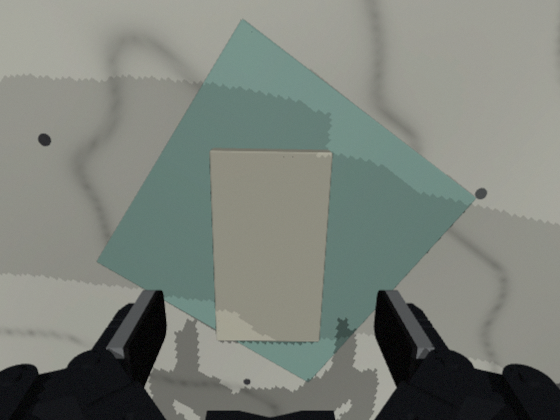

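```bash
python3 - <<'E'
from h import *
f=grab("wrist")
s,m=state()
for z in [-.03,0,.017]:
  for y in [-.0425,0,.0425]: print(z,y,np.round(proj(f,s["ee_pos"]+m@[0,y,z])))
print([onz(f,*c,.013) for c in [(210,151),(331,152),(321,341),(217,341)]])
print(f["origin"],R.from_quat(f["attitude"]).apply([0,0,-1]))
E
```

```text
t 2.6 p [0.5116 0.2457 0.028 ] F [-0.1825 -0.5399 -0.1064] op 0.0858
tool x [-0.5892  0.808  -0.0002] y [0.808  0.5892 0.0021] z [ 0.0018  0.0011 -1.    ] j7 0.237
-0.03 -0.0425 [170. 300.]
-0.03 0 [272. 300.]
-0.03 0.0425 [373. 300.]
0 -0.0425 [185. 267.]
0 0 [271. 267.]
0 0.0425 [357. 267.]
0.017 -0.0425 [192. 253.]
0.017 0 [271. 253.]
0.017 0.0425 [350. 253.]
[array([0.4554, 0.2725, 0.013 ]), array([0.5031, 0.3066, 0.013 ]), array([0.5678, 0.2179, 0.013 ]), array([0.5188, 0.1824, 0.013 ])]
[0.4619 0.3121 0.1924] [ 0.1939 -0.263  -0.9451]
```

```bash
python3 -m handwheel '[[0,-0.1,0.5,0,0,0,1],[0,0,0.4,0,0,0,1],[0,0,0.2,0,0,0,1],[0,0,0,0,0,0,0.75],[0,0,0,0,0,0,0.75],[0,0,0,0,0,0,0.75]]' 30;  python3 - <<'E'
from h import *
f=grab("wrist","w3");state()
E
```

```text
time_s: 3.2
ee_pos: [0.51, 0.2447, 0.0158]
orientation: [0.453, 0.891, 0.0, 0.0]
ft_force: [-0.9, 0.4, 0.0]
opening: 0.0638
t 3.25 p [0.5101 0.2447 0.0158] F [-0.0646  0.0075  0.2276] op 0.0641
tool x [-0.5889  0.8082 -0.    ] y [0.8082 0.5889 0.0002] z [ 0.0001  0.0001 -1.    ] j7 0.24
```

View pics/w3.png

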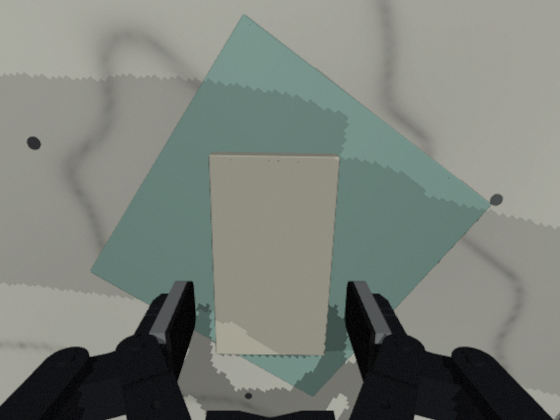

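```bash
python3 - <<'E'
from h import *
f=grab("wrist");crop(f,110,230,320,190,2.5,"w3c")
s,m=state()
for z in [-.03,-.01,.0,.01]:
  for x in (-.011,.011): print(z,x,np.round(proj(f,s["ee_pos"]+m@[x,-.032,z])),np.round(proj(f,s["ee_pos"]+m@[x,.032,z])))
f=grab("scene");crop(f,280,80,160,140,5,"s3c")
E
```

```text
t 3.3 p [0.51   0.2447 0.0158] F [-0.049   0.9651  0.3674] op 0.0644
tool x [-0.5889  0.8082 -0.    ] y [0.8082 0.5889 0.0001] z [ 0.0001  0.0001 -1.    ] j7 0.24
-0.03 -0.011 [197. 322.] [346. 322.]
-0.03 0.011 [193. 276.] [350. 276.]
-0.01 -0.011 [204. 297.] [338. 297.]
-0.01 0.011 [202. 255.] [341. 255.]
0.0 -0.011 [208. 286.] [334. 286.]
0.0 0.011 [205. 246.] [337. 246.]
0.01 -0.011 [211. 277.] [331. 277.]
0.01 0.011 [208. 239.] [334. 238.]
```

View pics/w3c.png

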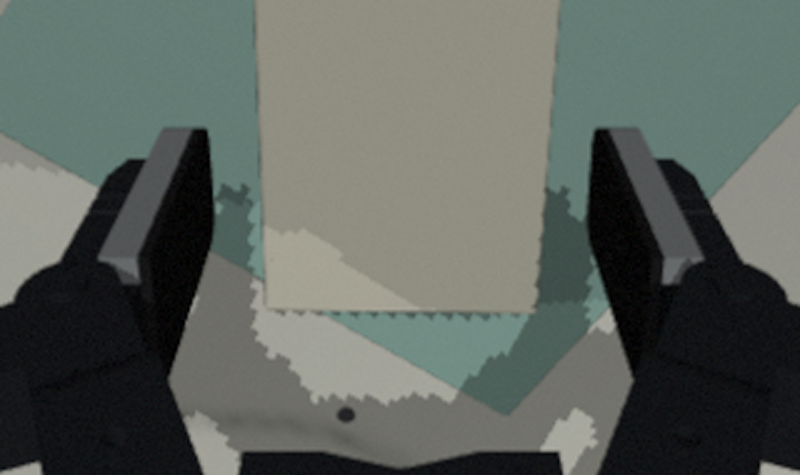

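View pics/s3c.png

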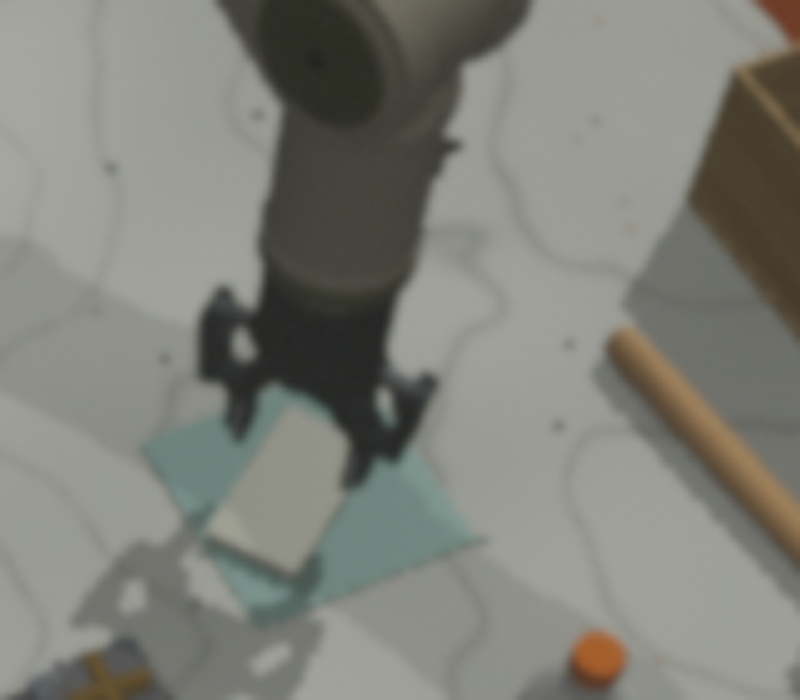

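```bash
python3 - <<'E'
from h import *
f=grab("wrist");s,m=state()
for u in (193,347.6):
  o,d=ray(f,u,282);p=o+d*.1536;print(p,m.T@(p-s["ee_pos"]))
g=grab("scene")
for c in [(328,167),(351,177)]:
  for z in (.0,.013,.03,.05): print(c,z,onz(g,*c,z))
E
```

```text
t 3.4 p [0.51   0.2447 0.0158] F [ 0.1328 -0.2773 -0.1381] op 0.0637
tool x [-0.5889  0.8082  0.    ] y [0.8082 0.5889 0.0001] z [ 0.0001  0.0001 -1.    ] j7 0.24
[0.4794 0.2313 0.044 ] [ 0.0072 -0.0326 -0.0282]
[0.5315 0.2691 0.044 ] [ 0.0071  0.0318 -0.0282]
(328, 167) 0.0 [0.4571 0.2423 0.    ]
(328, 167) 0.013 [0.4653 0.2365 0.013 ]
(328, 167) 0.03 [0.476 0.229 0.03 ]
(328, 167) 0.05 [0.4886 0.22   0.05  ]
(351, 177) 0.0 [0.519  0.2887 0.    ]
(351, 177) 0.013 [0.5265 0.2824 0.013 ]
(351, 177) 0.03 [0.5363 0.2741 0.03  ]
(351, 177) 0.05 [0.5479 0.2644 0.05  ]
```

Both views put the pad tips about 25 mm above where I expected. Closing gently here will show which is right: the opening will stop at 60 mm only if the pads reach the tile's sides.

```bash
python3 -m handwheel '[[0,0,0,0,0,0,0.66],[0,0,0,0,0,0,0.62],[0,0,0,0,0,0,0.6],[0,0,0,0,0,0,0.6]]' 20;  python3 - <<'E'
from h import *
f=grab("wrist","w4");state()
E
```

```text
time_s: 3.85
ee_pos: [0.5099, 0.2447, 0.0157]
orientation: [0.453, 0.891, -0.0, -0.0]
ft_force: [-0.8, 0.3, -0.1]
opening: 0.0509
t 3.9 p [0.5099 0.2446 0.0157] F [-0.0201 -0.35    0.2892] op 0.051
tool x [-0.5888  0.8083  0.    ] y [ 0.8083  0.5888 -0.0001] z [-0.0001 -0.     -1.    ] j7 0.24
```

View pics/w4.png

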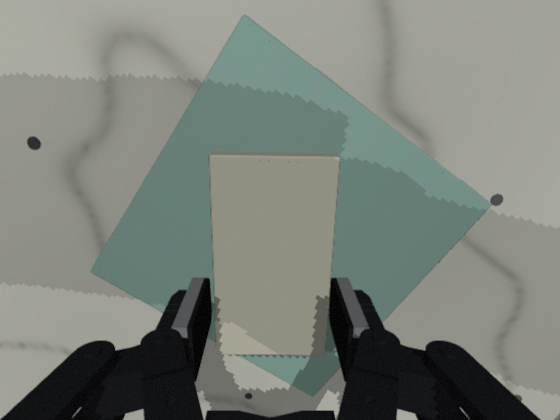

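The fingers passed over the tile: opening 51 mm with no contact. So the tips really are above it and the reported height does not match the tips. I'll open and go down in small steps, watching the force and the picture.

```bash
python3 -m handwheel '[[0,0,0,0,0,0,0.85],[0,0,0,0,0,0,0.85],[0,0,0,0,0,0,0.85],[0,0,0.5,0,0,0,0.85],[0,0,0.4,0,0,0,0.85],[0,0,0.3,0,0,0,0.85],[0,0,0.2,0,0,0,0.85],[0,0,0,0,0,0,0.85]]' 20;  python3 - <<'E'
from h import *
f=grab("wrist","w5");state()
f=grab("scene");crop(f,280,80,160,140,5,"s5c")
E
```

```text
time_s: 4.7
ee_pos: [0.5097, 0.2445, 0.0012]
orientation: [0.453, 0.891, -0.0, -0.0]
ft_force: [0.6, 0.6, 0.3]
opening: 0.0727
t 4.75 p [0.5098 0.2446 0.0014] F [ 0.3029 -1.0256 -0.043 ] op 0.0724
tool x [-0.5889  0.8082  0.    ] y [ 0.8082  0.5889 -0.0005] z [-0.0004 -0.0003 -1.    ] j7 0.245
```

View pics/w5.png

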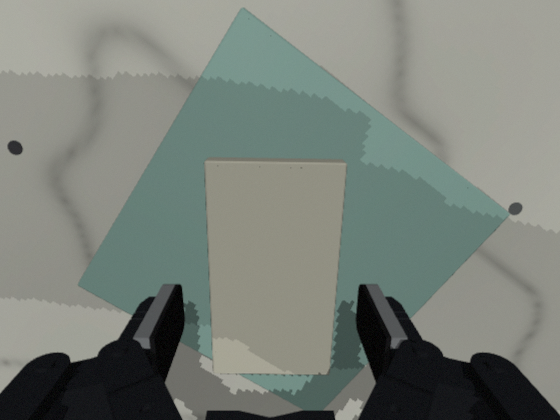

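View pics/s5c.png

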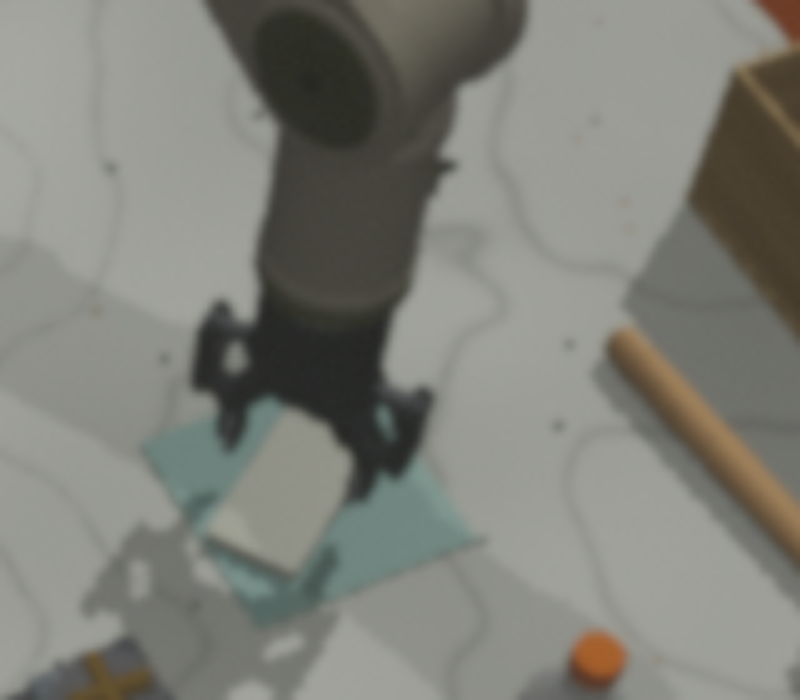

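```bash
cat >> h.py <<'E'
def tip(f,ul,ur,v):
    s,m=state();Z=f["intrinsics"][0][0]*s["opening"]/(ur-ul)
    for u in (ul,ur):
        o,d=ray(f,u,v);p=o+d*Z;print("tip",p,"tool",m.T@(p-s["ee_pos"]))
E
python3 - <<'E'
from h import *
f=grab("wrist");tip(f,182,358,285)
g=grab("scene")
# tips in scene crop: (232,447),(362,498)
for z in (.01,.02,.03,.04):
  a=onz(g,280+232/5,80+447/5,z);b=onz(g,280+362/5,80+498/5,z);print(z,(a+b)/2,np.linalg.norm(a-b))
E
```

```text
t 4.85 p [0.51   0.2447 0.0018] F [-0.5128 -0.2267 -0.2478] op 0.0725
tool x [-0.5889  0.8082 -0.    ] y [0.8082 0.5889 0.0001] z [ 0.0001  0.0001 -1.    ] j7 0.245
tip [0.4762 0.2285 0.0317] tool [ 0.0069 -0.0369 -0.03  ]
tip [0.5348 0.2711 0.0318] tool [ 0.0068  0.0356 -0.03  ]
0.01 [0.5022 0.2561 0.01  ] 0.08462710391387221
0.02 [0.5082 0.2515 0.02  ] 0.08391258615526931
0.03 [0.5142 0.2469 0.03  ] 0.08319806839666623
0.04 [0.5201 0.2422 0.04  ] 0.08248355063806323
```

```bash
python3 -m handwheel '[[0,0,0.6,0,0,0,0.85],[0,0,0.5,0,0,0,0.85],[0,0,0.3,0,0,0,0.85],[0,0,0.2,0,0,0,0.85],[0,0,0,0,0,0,0.85]]' 20;  python3 - <<'E'
from h import *
f=grab("wrist","w6");state()
E
```

```text
time_s: 5.4
ee_pos: [0.5096, 0.2445, -0.0148]
orientation: [0.453, 0.891, -0.0, -0.0]
ft_force: [0.6, 0.2, -0.5]
opening: 0.0722
t 5.45 p [ 0.5098  0.2445 -0.0145] F [-0.5153 -0.0681 -0.5006] op 0.0723
tool x [-0.5889  0.8082 -0.    ] y [ 0.8082  0.5889 -0.0005] z [-0.0004 -0.0003 -1.    ] j7 0.251
```

View pics/w6.png

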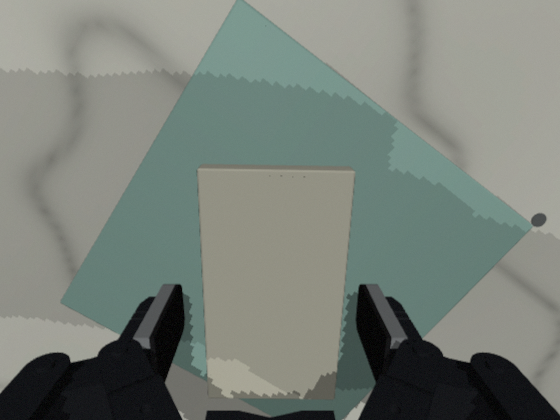

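```bash
python3 -m handwheel '[[0,0,0.4,0,0,0,0.85],[0,0,0.3,0,0,0,0.85],[0,0,0.1,0,0,0,0.85],[0,0,0,0,0,0,0.74],[0,0,0,0,0,0,0.68],[0,0,0,0,0,0,0.62],[0,0,0,0,0,0,0.6],[0,0,0,0,0,0,0.6]]' 25;  python3 - <<'E'
from h import *
f=grab("wrist","w7");state()
E
```

```text
time_s: 6.25
ee_pos: [0.51, 0.2446, -0.0222]
orientation: [0.453, 0.891, 0.0, 0.0]
ft_force: [-0.9, 0.0, 1.0]
opening: 0.059
t 6.3 p [ 0.51    0.2447 -0.0222] F [-0.8953 -0.4593  1.8568] op 0.059
tool x [-0.5889  0.8082 -0.    ] y [0.8082 0.5889 0.0002] z [ 0.0002  0.0001 -1.    ] j7 0.254
```

View pics/w7.png

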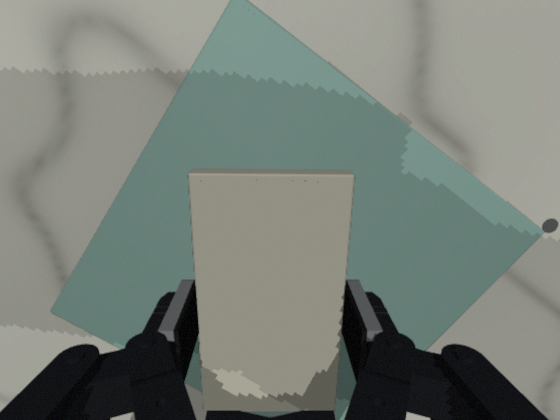

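Gripped at 59 mm. I'll lift and carry the tile to above the jig.

```bash
python3 -m handwheel '[[0,0,0,0,0,0,0.5],[0,0,-0.5,0,0,0,0.5],[0,0,-1,0,0,0,0.5],[0,0,-2,0,0,0,0.5],[0,0,-3,0,0,0,0.5],[0,0,-3,0,0,0,0.5],[0,0,-2.5,0,0,0,0.5],[0,0,0,0,0,0,0.5]]' 40;  python3 - <<'E'
from h import *
f=grab("wrist","w8")
a=np.radians(93.4);c=np.array([.6193,-.0203]);p=c-.039*np.array([np.cos(a),np.sin(a)])
print(p);todo([*p,.10],3.4)
E
```

```text
time_s: 7.1
ee_pos: [0.5124, 0.2457, 0.1024]
orientation: [0.453, 0.891, 0.003, 0.002]
ft_force: [0.6, 0.1, -1.1]
opening: 0.0587
[ 0.6216 -0.0592]
t 7.15 p [0.5112 0.2453 0.1001] F [ 0.3551 -0.0931 -1.5492] op 0.0588
tool x [-0.5888  0.8082 -0.0002] y [0.8082 0.5888 0.0043] z [ 0.0036  0.0024 -1.    ] j7 0.215
shift cm [-31.1121  -9.0054  -0.0188]
rotvec deg [ 0.2425 -0.059  32.6749] cur yaw 36.07493474854295
```

View pics/w8.png

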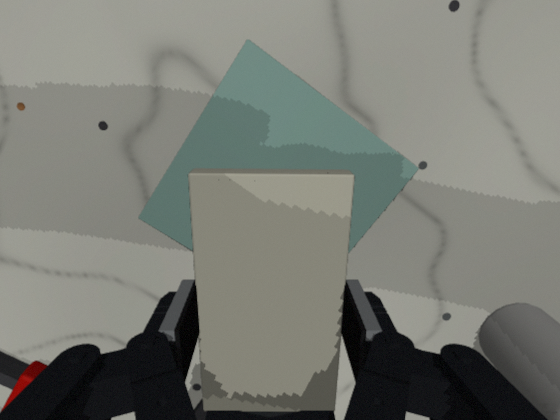

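```bash
python3 -m handwheel '[[-3,-1,0,0,0,4,0.5],[-4,-1,0,0,0,0,0.5],[-4,-1.2,0,0,0,0,0.5],[-4,-1.2,0,0,0,0,0.5],[-4,-1.2,0,0,0,0,0.5],[-3.5,-1,0,0,0,0,0.5],[-3,-0.5,0,0,0,0,0.5],[0,0,0,0,0,0,0.5]]' 40;  python3 - <<'E'
from h import *
todo([.6216,-.0592,.10],3.4)
f=grab("top");crop(f,210,140,160,110,5,"t9")
g=grab("scene");crop(g,200,170,160,110,5,"s9")
for n,f,z in(("top",f,.06),("scene",g,.06)):
    hsv=cv2.cvtColor(f["pixels"],cv2.COLOR_RGB2HSV)
    x0,x1,y0,y1=(245,285,170,205) if n=="top" else (285,320,200,235)
    mk=cv2.inRange(hsv,(10,110,70),(30,255,255))[y0:y1,x0:x1]
    v,u=np.nonzero(mk);print(n,len(u),u.mean()+x0,v.mean()+y0,onz(f,u.mean()+x0,v.mean()+y0,z))
E
```

```text
time_s: 7.95
ee_pos: [0.5872, -0.015, 0.0968]
orientation: [0.488, 0.873, -0.002, 0.0]
ft_force: [-0.5, -0.8, -1.0]
opening: 0.0589
t 7.95 p [ 0.5872 -0.015   0.0968] F [-0.5347 -0.7596 -1.0296] op 0.0589
tool x [-0.5245  0.8514 -0.0023] y [ 0.8514  0.5245 -0.0028] z [-0.0012 -0.0034 -1.    ] j7 0.661
shift cm [-5.5626  0.6093 -0.3118]
rotvec deg [-0.1232  0.1666 28.236 ] cur yaw 31.635872906755985
top 60 259.6166666666667 185.55 [0.6128 0.0716 0.06  ]
scene 73 301.2328767123288 217.58904109589042 [0.6183 0.0687 0.06  ]
```

View pics/t9.png

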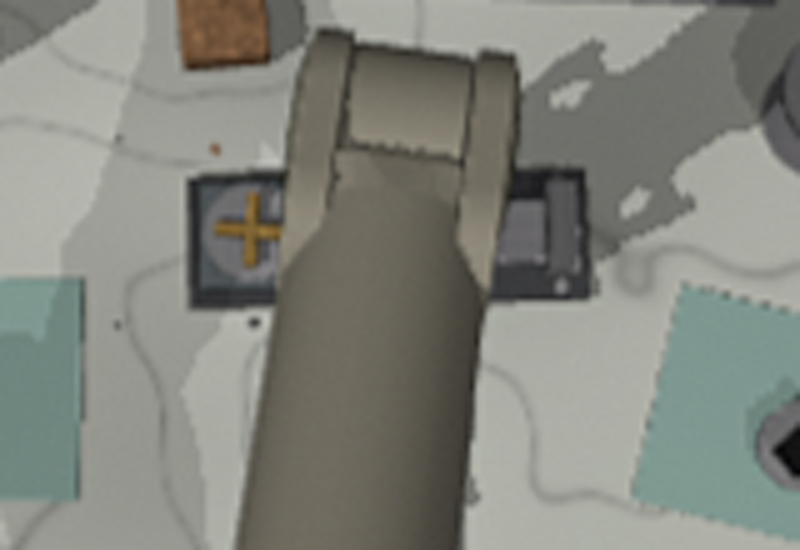

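View pics/s9.png

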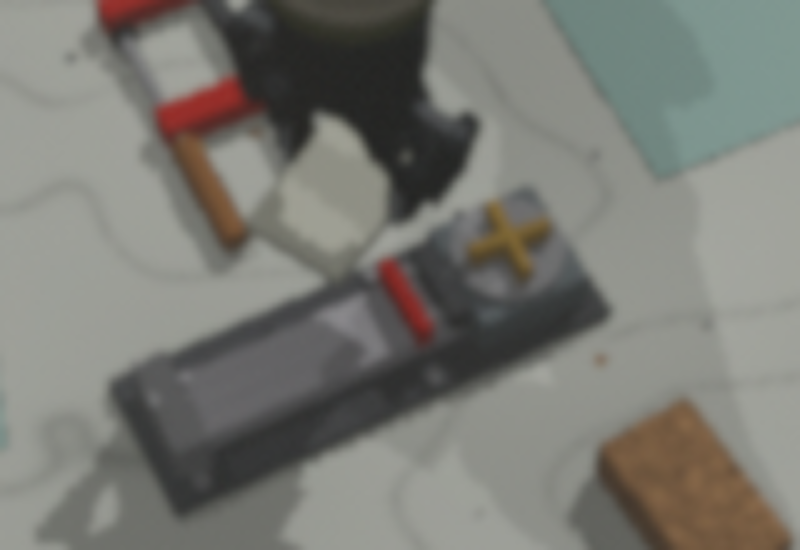

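```bash
python3 - <<'E'
from h import *
f=grab("top");g=grab("scene")
a=np.radians(93.4);y=np.array([np.cos(a),np.sin(a)]);x=np.array([y[1],-y[0]])
for n,ff,u,v in [("top",f,210+548/5,140+230/5),("topc",f,170+449/3,160+74/3),("scene",g,200+183/5,170+398/5)]:
    p=onz(ff,u,v,.044);print(n,"fence inner",p)
for O in [(.6193,-.0203),(.6206,-.0238)]:
    p=np.array(O);
    for n,q,z in [("drive",.095,.046),("fence",-.1,.044),("seat",-.045,.026),("pad0",.028,.046)]:
        w=[*(p+q*y),z];a1=proj(f,w);b=proj(g,w);print(n,"t9",(np.array(a1)-[210,140])*5,"s9",(np.array(b)-[200,170])*5)
E
```

```text
top fence inner [ 0.6202 -0.125   0.044 ]
topc fence inner [ 0.6246 -0.1251  0.044 ]
scene fence inner [ 0.6295 -0.1261  0.044 ]
drive t9 [244.3029 229.6589] s9 [510.647  240.8304]
fence t9 [540.7821 222.149 ] s9 [190.5046 387.4107]
seat t9 [455.7913 228.7741] s9 [283.9905 361.3794]
pad0 t9 [346.4772 226.9029] s9 [403.3777 289.3249]
drive t9 [249.7135 227.8697] s9 [505.9713 244.8903]
fence t9 [546.1261 220.3688] s9 [185.2902 391.7909]
seat t9 [461.0904 227.0119] s9 [278.9956 365.6327]
pad0 t9 [351.8672 225.116 ] s9 [398.5223 293.4919]
```

```bash
python3 -m handwheel '[[-2,0.4,0,0,0,4,0.5],[-2,0.6,0,0,0,4,0.5],[-1,0,0,0,0,5,0.5],[0,0,0,0,0,5,0.5],[0,0,0,0,0,5,0.5],[0,0,0,0,0,5,0.5],[0,0,0,0,0,0,0.5],[0,0,0,0,0,0,0.5]]' 40;  python3 - <<'E'
from h import *
todo([.6229,-.0639,.06],3.4)
f=grab("wrist","w10")
E
```

```text
time_s: 8.95
ee_pos: [0.6199, -0.0459, 0.0974]
orientation: [0.68, 0.733, -0.0, -0.0]
ft_force: [-0.8, 0.0, -1.7]
opening: 0.0589
t 8.95 p [ 0.6199 -0.0459  0.0974] F [-0.7671  0.0125 -1.6684] op 0.0589
tool x [-0.0756  0.9971  0.0004] y [ 0.9971  0.0756 -0.0006] z [-0.0006  0.0004 -1.    ] j7 0.29
shift cm [-1.8229  0.164   3.739 ]
rotvec deg [-0.0345 -0.0232  0.9356] cur yaw 4.335575009394484
```

View pics/w10.png

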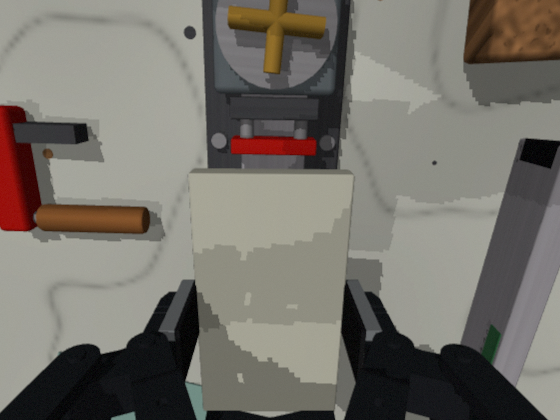

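```bash
python3 - <<'E'
from h import *
f=grab("wrist");crop(f,180,0,200,180,4,"w10c")
print("cross",onz(f,277,23,.060));print("pad face",onz(f,274,153,.046),onz(f,274,138,.046))
for a,b in [((206,60),(207,166)),((349,60),(341,166))]:
    p,q=onz(f,*a,.01),onz(f,*b,.01);print(p,q,np.degrees(np.arctan2(*(p-q)[[1,0]])))
E
```

```text
cross [0.6152 0.0675 0.06  ]
pad face [0.619  0.0016 0.046 ] [0.6183 0.0103 0.046 ]
[0.5725 0.051  0.01  ] [ 0.5744 -0.0165  0.01  ] 91.60008679190425
[0.6624 0.0577 0.01  ] [ 0.6666 -0.0096  0.01  ] 93.56742530748556
```

View pics/w10c.png

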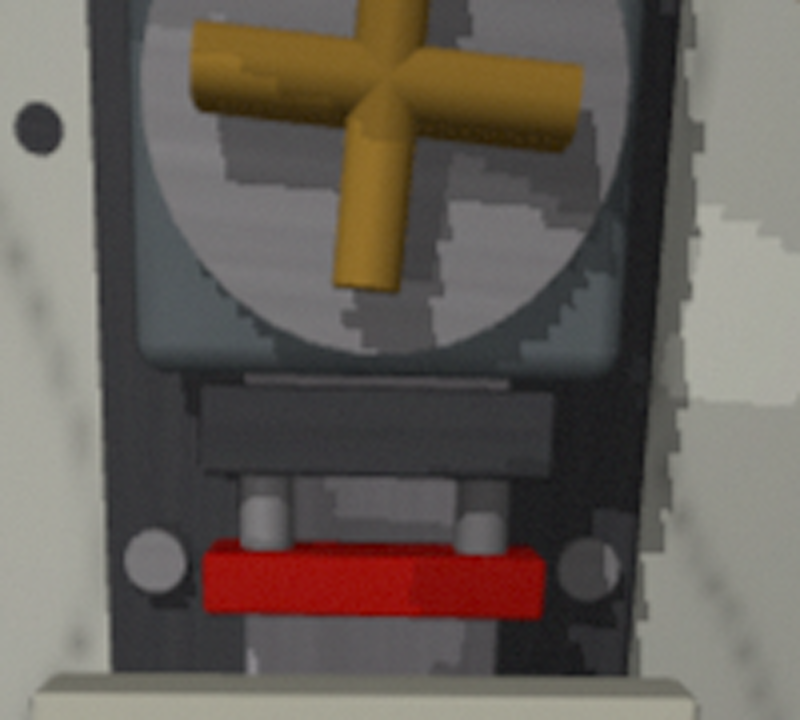

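```bash
python3 -m handwheel '[[-1,0.1,0,0,0,0.5,0.5],[-0.8,0.1,1,0,0,0.4,0.5],[0,0,2,0,0,0,0.5],[0,0,2,0,0,0,0.5],[0,0,1.5,0,0,0,0.5],[0,0,0.8,0,0,0,0.5],[0,0,0,0,0,0,0.5]]' 40;  python3 - <<'E'
from h import *
todo([.6227,-.0635,.0008],3.2)
f=grab("wrist","w11")
g=grab("scene");crop(g,200,170,160,110,5,"s11")
E
```

```text
time_s: 9.75
ee_pos: [0.6224, -0.0655, 0.0232]
orientation: [0.687, 0.726, -0.001, -0.001]
ft_force: [0.0, 0.1, -1.3]
opening: 0.0586
t 9.75 p [ 0.6224 -0.0655  0.0232] F [ 0.0068  0.0779 -1.314 ] op 0.0586
tool x [-0.0551  0.9985 -0.0001] y [ 0.9985  0.0551 -0.0024] z [-0.0024 -0.0002 -1.    ] j7 0.335
shift cm [0.198  0.0423 2.2432]
rotvec deg [-0.1381  0.0058 -0.0437] cur yaw 3.1562944744724604
```

View pics/w11.png

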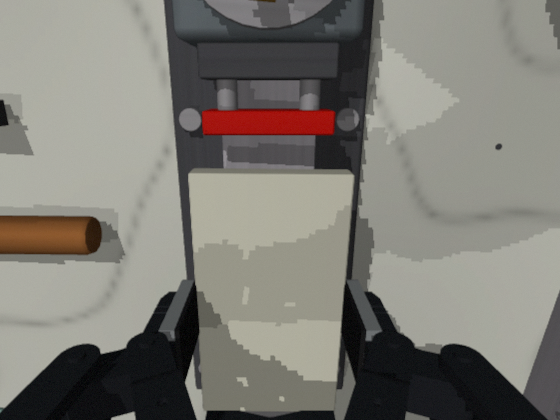

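View pics/s11.png

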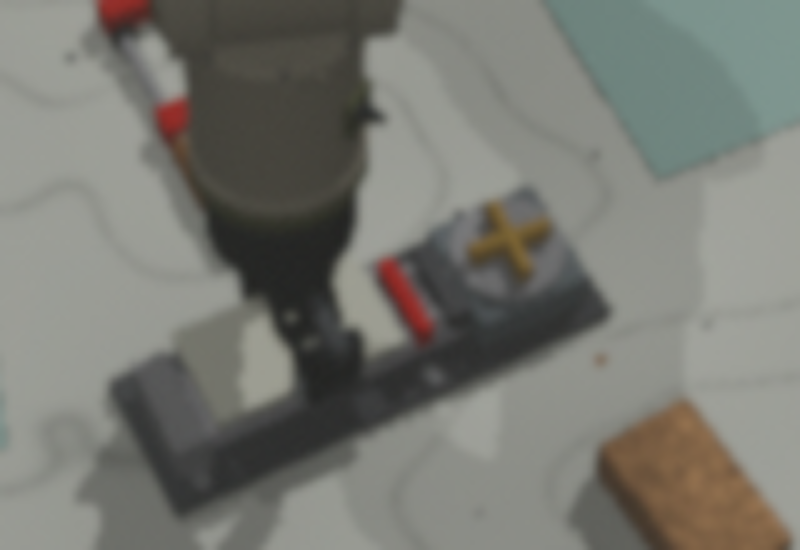

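```bash
python3 - <<'E'
from h import *
f=grab("wrist")
print("tile end",onz(f,190,172,.0584),onz(f,353,174,.0584),"pad face",onz(f,204,135,.046),onz(f,334,135,.046))
print("tile bottom-ish near end",onz(f,200,411,.0584),onz(f,338,411,.0584))
E
```

```text
tile end [ 0.5921 -0.0124  0.0584] [ 0.651  -0.01    0.0584] pad face [ 0.5951 -0.0005  0.046 ] [0.6448 0.0022 0.046 ]
tile bottom-ish near end [ 0.5949 -0.1241  0.0584] [ 0.6583 -0.1207  0.0584]
```

```bash
python3 -m handwheel '[[0.2,0,0.6,0,0,0,0.5],[0,0,0.6,0,0,0,0.5],[0,0,0.4,0,0,0,0.5],[0,0,0.2,0,0,0,0.5],[0,0,0.1,0,0,0,0.5],[0,0,0,0,0,0,0.5]]' 40; python3 -m handwheel '[[0,0,0.1,0,0,0,0.5],[0,0,0.1,0,0,0,0.5],[0,0,0,0,0,0,0.5]]'
```

```text
time_s: 10.5
ee_pos: [0.6232, -0.0632, 0.0056]
orientation: [0.687, 0.726, -0.0, -0.0]
ft_force: [0.7, 0.9, -1.5]
opening: 0.0586
time_s: 10.8
ee_pos: [0.6232, -0.0631, 0.0036]
orientation: [0.687, 0.726, -0.0, -0.0]
ft_force: [-0.1, 0.6, -1.4]
opening: 0.0589
```

```bash
python3 -m handwheel '[[0,0,0.1,0,0,0,0.5],[0,0,0.1,0,0,0,0.5],[0,0,0,0,0,0,0.5]]'; python3 -m handwheel '[[0,0,0.05,0,0,0,0.5],[0,0,0.05,0,0,0,0.5],[0,0,0,0,0,0,0.5]]'
```

```text
time_s: 11.1
ee_pos: [0.6231, -0.0631, 0.0015]
orientation: [0.687, 0.726, -0.0, -0.0]
ft_force: [0.8, -0.4, -1.4]
opening: 0.0584
time_s: 11.4
ee_pos: [0.6233, -0.0632, 0.001]
orientation: [0.687, 0.726, 0.0, 0.0]
ft_force: [-2.4, 0.6, 2.1]
opening: 0.0586
```

Contact with the rail shows (Fz went from -1.4 to +2.1), so I'll release and rise.

```bash
python3 -m handwheel '[[0,0,0,0,0,0,0.75],[0,0,0,0,0,0,0.8],[0,0,0,0,0,0,0.85],[0,0,0,0,0,0,0.85],[0,0,-1,0,0,0,0.85],[0,0,-2,0,0,0,0.85],[0,0,-4,0,0,0,0.85],[0,0,-4,0,0,0,0.85]]' 40;  python3 - <<'E'
from h import *
state()
f=grab("wrist","w12")
E
```

```text
time_s: 12.2
ee_pos: [0.6227, -0.0633, 0.1121]
orientation: [0.687, 0.726, -0.001, -0.0]
ft_force: [1.2, -0.5, 0.5]
opening: 0.0724
t 12.2 p [ 0.6227 -0.0633  0.1121] F [ 1.2433 -0.5429  0.5309] op 0.0724
tool x [-0.0552  0.9985 -0.0002] y [ 0.9985  0.0552 -0.0012] z [-0.0012 -0.0003 -1.    ] j7 0.296
```

View pics/w12.png

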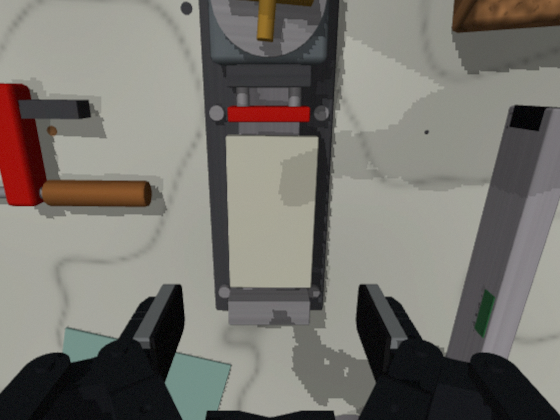

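The tile lies flat on the rail, corners about (227,136), (318,137), (311,288) and (230,288), between the fence (row ~289) and the pad (row ~122). Next I'll measure it and plan the crank.

```bash
python3 - <<'E'
from h import *
f=grab("wrist")
t=[onz(f,*c,.036) for c in [(227,136),(318,137),(311,288),(230,288)]]
print("tile",np.mean(t,0),[np.degrees(np.arctan2(*(t[a]-t[b])[[1,0]])) for a,b in[(0,3),(1,2)]])
print("pad face",onz(f,228,121,.046),onz(f,309,122,.046),"fence",onz(f,270,290,.044))
g=grab("top");crop(g,320,180,100,80,7,"t12")
todo([.4835,-.2931,.12],-47.2+90)
E
```

```text
tile [ 0.6291 -0.0677  0.036 ] [np.float64(92.05998757898016), np.float64(92.83709129209285)]
pad face [ 0.5979 -0.0015  0.046 ] [0.6488 0.0006 0.046 ] fence [ 0.6309 -0.1218  0.044 ]
t 12.35 p [ 0.6256 -0.0638  0.115 ] F [-0.2101 -0.0109 -0.6368] op 0.0726
tool x [-0.0551  0.9985 -0.0005] y [0.9985 0.0551 0.0071] z [ 0.0071 -0.0001 -1.    ] j7 0.297
shift cm [-22.1159 -15.4478  -0.595 ]
rotvec deg [  0.3784   0.1667 -39.6385] cur yaw 3.161424484747752
```

View pics/t12.png

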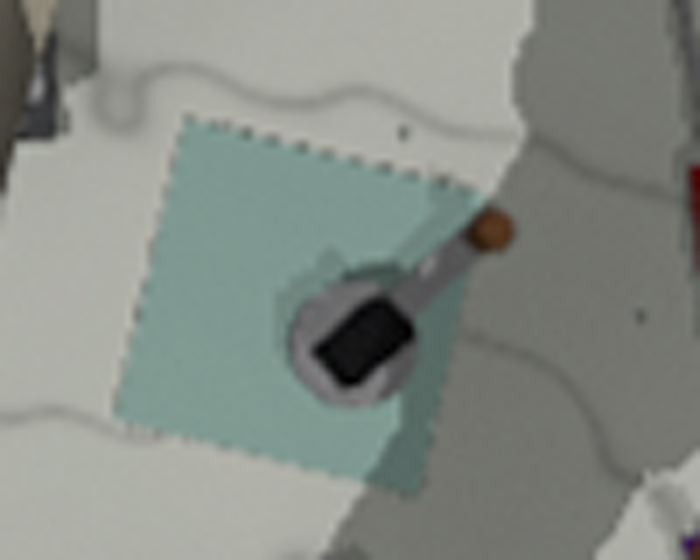

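```bash
python3 -m handwheel '[[-3,-2,-1,0,0,0,0.85],[-4,-2.8,-1,0,0,0,0.85],[-4,-2.8,0,0,0,0,0.85],[-4,-2.8,0,0,0,0,0.85],[-4,-2.8,0,0,0,0,0.85],[-3.2,-2.2,0,0,0,0,0.85],[0,0,0,0,0,-8,0.85],[0,0,0,0,0,-8,0.85]]';python3 -m handwheel '[[0,0,0,0,0,-8,0.85],[0,0,0,0,0,-8,0.85],[0,0,0,0,0,-8,0.85],[0,0,0,0,0,0,0.85],[0,0,0,0,0,0,0.85],[0,0,0,0,0,0,0.85]]';  python3 - <<'E'
from h import *
f=grab("wrist","w13");todo([.4835,-.2931,.12],43)
E
```

```text
time_s: 13.15
ee_pos: [0.4801, -0.2948, 0.1302]
orientation: [0.579, 0.816, -0.0, -0.001]
ft_force: [0.5, 1.4, -0.1]
opening: 0.0724
time_s: 13.75
ee_pos: [0.4816, -0.2933, 0.1304]
orientation: [0.399, 0.917, -0.0, -0.0]
ft_force: [-0.6, 0.3, -0.5]
opening: 0.0728
t 13.8 p [ 0.4817 -0.2932  0.1305] F [0.1652 0.5835 0.2056] op 0.0724
tool x [-0.6824  0.731   0.0003] y [ 0.731   0.6824 -0.0003] z [-0.0004  0.0001 -1.    ] j7 1.386
shift cm [-0.1152  0.1445  1.0523]
rotvec deg [-0.0143 -0.0196  0.0338] cur yaw 43.03378012071204
```

View pics/w13.png

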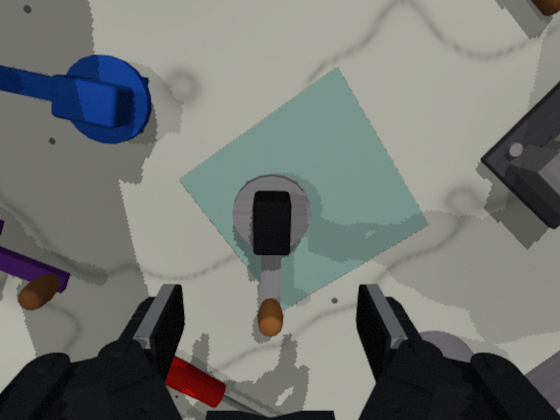

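```bash
python3 - <<'E'
from h import *
f=grab("wrist");crop(f,210,160,130,190,4,"w13c")
print("hub",onz(f,272,213,.029),"arm dir",onz(f,270,290,.028)-onz(f,272,213,.029))
t=grab("top")
hsv=cv2.cvtColor(t["pixels"],cv2.COLOR_RGB2HSV);todo([.4835,-.2931,.12],43)
E
```

```text
hub [ 0.4862 -0.2969  0.029 ] arm dir [ 0.0446 -0.0501 -0.001 ]
t 13.9 p [ 0.4818 -0.2932  0.1306] F [-0.0322 -0.4794  0.6024] op 0.0728
tool x [-0.6832  0.7302  0.0002] y [ 0.7302  0.6832 -0.0002] z [-0.0003 -0.     -1.    ] j7 1.387
shift cm [-0.1083  0.1372  1.0605]
rotvec deg [-0.0117 -0.0091  0.0981] cur yaw 43.0981217738608
```

View pics/w13c.png

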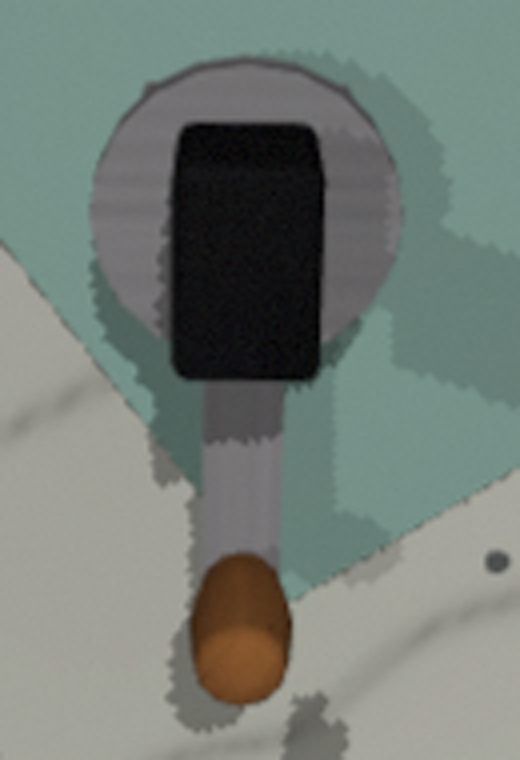

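```bash
python3 - <<'E'
from h import *
f=grab("wrist")
g=onz(f,272,228,.061);h=onz(f,271.6,212.5,.029)
print("grip",g,"hub",h, "len",onz(f,272,160+166/4,.061)-onz(f,272,160+380/4,.061), "wid",onz(f,210+173/4,228,.061)-onz(f,210+322/4,228,.061))
k=onz(f,210+240/4,160+665/4,.062);print("knob",k,k-h,np.degrees(np.arctan2(*(k-h)[[1,0]])))
todo([*((g+h)/2)[:2],.06],43)
E
```

```text
grip [ 0.4862 -0.297   0.061 ] hub [ 0.4858 -0.2968  0.029 ] len [-0.0266  0.0284  0.    ] wid [-0.0185 -0.0173  0.    ]
knob [ 0.5384 -0.3549  0.062 ] [ 0.0526 -0.0581  0.033 ] -47.85206628795244
t 13.95 p [ 0.4818 -0.2933  0.1306] F [ 0.1673  0.8404 -0.4765] op 0.0727
tool x [-0.6835  0.7299  0.0001] y [ 0.7299  0.6835 -0.0002] z [-0.0002 -0.0001 -1.    ] j7 1.387
shift cm [-0.556   0.0638  7.0646]
rotvec deg [-0.01   -0.0033  0.1191] cur yaw 43.11907167143263
```

```bash
python3 -m handwheel '[[-0.5,0.05,2,0,0,1,0.7],[0,0,3,0,0,0,0.7],[0,0,2,0,0,0,0.7],[0,0,1,0,0,0,0.7],[0,0,0,0,0,0,0.7],[0,0,0,0,0,0,0.7]]';  python3 - <<'E'
from h import *
f=grab("wrist","w14");todo([.4858,-.2965,.008],42.1)
E
```

```text
time_s: 14.55
ee_pos: [0.486, -0.297, 0.0515]
orientation: [0.405, 0.914, -0.0, 0.0]
ft_force: [1.0, 0.2, 0.5]
opening: 0.0598
t 14.6 p [ 0.4863 -0.2972  0.0519] F [ 0.5985 -0.5314  0.4496] op 0.0597
tool x [-0.6713  0.7412 -0.0017] y [0.7412 0.6713 0.0005] z [ 0.0015 -0.0009 -1.    ] j7 1.416
shift cm [0.0874 0.0077 4.3892]
rotvec deg [0.0314 0.0947 0.0651] cur yaw 42.16515945807048
```

View pics/w14.png

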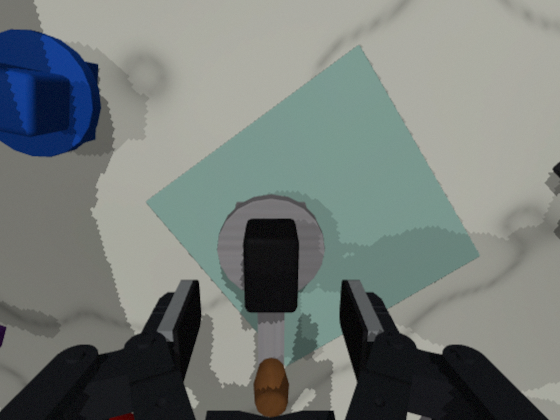

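```bash
python3 -m handwheel '[[0.05,0,1.5,0,0,0,0.7],[0,0,1.2,0,0,0,0.7],[0,0,0.8,0,0,0,0.7],[0,0,0.5,0,0,0,0.7],[0,0,0.2,0,0,0,0.7],[0,0,0,0,0,0,0.7]]';  python3 - <<'E'
from h import *
f=grab("wrist","w15");state()
E
```

```text
time_s: 15.2
ee_pos: [0.4851, -0.2963, 0.0084]
orientation: [0.405, 0.914, -0.0, -0.0]
ft_force: [-0.1, 0.4, 0.1]
opening: 0.0599
t 15.25 p [ 0.4853 -0.2964  0.0088] F [ 0.1127 -0.085   0.2837] op 0.0596
tool x [-0.6714  0.7411 -0.0002] y [ 0.7411  0.6714 -0.0001] z [ 0.0001 -0.0002 -1.    ] j7 1.44
```

View pics/w15.png

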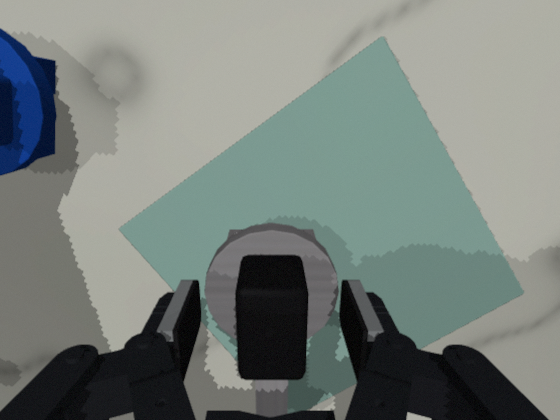

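Centred. Closing.

```bash
python3 -m handwheel '[[0,0,0,0,0,0,0.5],[0,0,0,0,0,0,0.4],[0,0,0,0,0,0,0.35],[0,0,0,0,0,0,0.3],[0,0,0,0,0,0,0.25],[0,0,0,0,0,0,0.2],[0,0,0,0,0,0,0.2]]' 50;  python3 - <<'E'
from h import *
f=grab("wrist","w16");state()
E
```

```text
time_s: 15.95
ee_pos: [0.4855, -0.2964, 0.0091]
orientation: [0.405, 0.914, 0.0, 0.0]
ft_force: [-0.3, 1.1, 6.2]
opening: 0.0251
t 16.0 p [ 0.4855 -0.2964  0.0091] F [-0.4957  1.6851  5.8124] op 0.0254
tool x [-0.6715  0.741  -0.0005] y [0.741  0.6715 0.0003] z [ 0.0006 -0.0002 -1.    ] j7 1.44
```

View pics/w16.png

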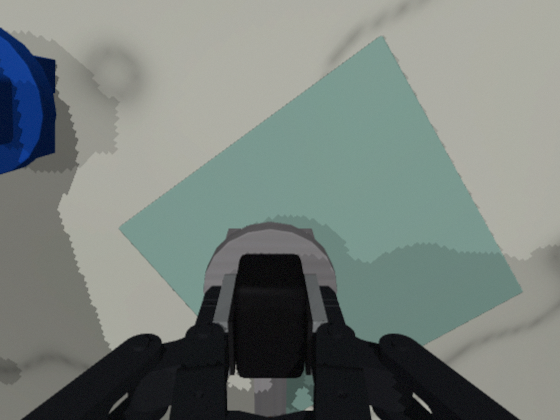

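```bash
python3 -m handwheel '[[0,0,-0.3,0,0,0,0.2],[0,0,-0.7,0,0,0,0.2],[0,0,-2,0,0,0,0.2],[0,0,-4,0,0,0,0.2],[0,0,-4,0,0,0,0.2],[0,0,-3.5,0,0,0,0.2],[0,0,0,0,0,0,0.2]]' 60;  python3 - <<'E'
from h import *
f=grab("wrist","w17");todo([.617,-.015,.155],-2)
E
```

```text
time_s: 16.7
ee_pos: [0.4874, -0.2982, 0.1592]
orientation: [0.406, 0.914, -0.0, 0.004]
ft_force: [0.4, -0.6, -2.9]
opening: 0.0252
t 16.75 p [ 0.4863 -0.2972  0.1562] F [-0.3947 -0.7905 -4.4828] op 0.0256
tool x [-0.6712  0.7413 -0.0042] y [0.7413 0.6712 0.0019] z [ 0.0042 -0.0018 -1.    ] j7 1.368
shift cm [12.1454 28.6307  0.1228]
rotvec deg [ 0.194   0.1847 44.1582] cur yaw 42.15854631932167
```

View pics/w17.png

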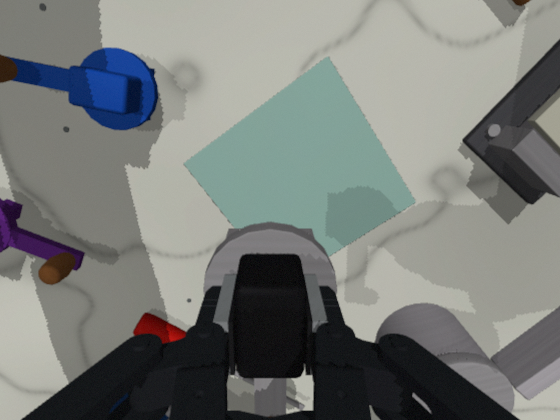

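```bash
python3 -m handwheel '[[0.8,2,0,0,0,0,0.2],[1.6,3.6,0,0,0,0,0.2],[1.9,4.6,0,0,0,0,0.2],[1.9,4.6,0,0,0,0,0.2],[1.9,4.6,0,0,0,0,0.2],[1.7,4,0,0,0,0,0.2],[1.4,3.2,0,0,0,0,0.2],[0.9,2,0,0,0,0,0.2]]';python3 -m handwheel '[[0,0,0,0,0,5,0.2],[0,0,0,0,0,8,0.2],[0,0,0,0,0,8,0.2],[0,0,0,0,0,8,0.2],[0,0,0,0,0,8,0.2],[0,0,0,0,0,7,0.2],[0,0,0,0,0,0,0.2],[0,0,0,0,0,0,0.2]]';  python3 - <<'E'
from h import *
f=grab("wrist","w18");todo([.617,-.015,.155],-2)
E
```

```text
time_s: 17.55
ee_pos: [0.6154, -0.0101, 0.151]
orientation: [0.403, 0.915, -0.0, -0.002]
ft_force: [0.4, -0.6, -3.3]
opening: 0.0248
time_s: 18.35
ee_pos: [0.615, -0.0145, 0.1522]
orientation: [0.717, 0.697, -0.001, -0.001]
ft_force: [0.0, 0.0, -2.9]
opening: 0.0249
t 18.4 p [ 0.6153 -0.0145  0.1525] F [ 1.0101 -0.3935 -3.356 ] op 0.0249
tool x [ 0.0283  0.9996 -0.0003] y [ 0.9996 -0.0284 -0.002 ] z [-0.002  -0.0002 -1.    ] j7 0.111
shift cm [-0.0445  0.1738 -0.2476]
rotvec deg [-0.1123  0.0176  0.3755] cur yaw -1.6245602299586153
```

View pics/w18.png

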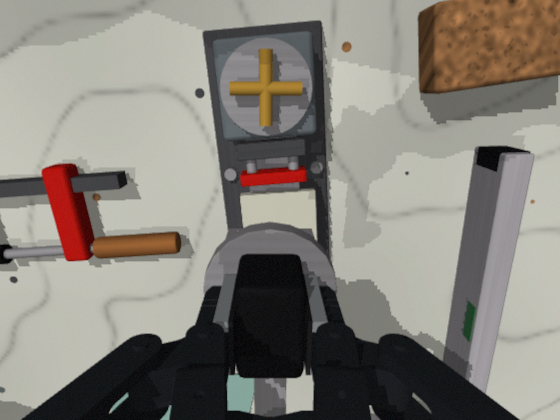

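Excellent view: the brass cross is centred at about (266,88) and looks nearly aligned with the image. I'll measure it by colour mask.

```bash
python3 - <<'E'
from h import *
f=grab("wrist");crop(f,200,20,140,180,4,"w18c")
hsv=cv2.cvtColor(f["pixels"],cv2.COLOR_RGB2HSV)
mk=cv2.inRange(hsv,(12,120,70),(30,255,255));mk[:,:220]=0;mk[:,315:]=0;mk[135:]=0;mk[:40]=0
def mid(cols,ax):
    out=[]
    for c in cols:
        w=np.nonzero(mk[:,c] if ax==0 else mk[c])[0]
        if len(w): out.append((c,w.min(),w.max()))
    return out
print(mid(range(228,306,6),0));print(mid(range(46,132,6),1))
s,m=state();print(f["origin"])
E
```

```text
[(234, np.int64(82), np.int64(94)), (240, np.int64(82), np.int64(94)), (246, np.int64(82), np.int64(94)), (252, np.int64(82), np.int64(94)), (258, np.int64(82), np.int64(94)), (264, np.int64(49), np.int64(125)), (270, np.int64(50), np.int64(125)), (276, np.int64(81), np.int64(94)), (282, np.int64(82), np.int64(94)), (288, np.int64(82), np.int64(94)), (294, np.int64(82), np.int64(94)), (300, np.int64(82), np.int64(94))]
[(52, np.int64(259), np.int64(271)), (58, np.int64(259), np.int64(271)), (64, np.int64(259), np.int64(271)), (70, np.int64(259), np.int64(271)), (76, np.int64(259), np.int64(271)), (82, np.int64(230), np.int64(301)), (88, np.int64(229), np.int64(301)), (94, np.int64(230), np.int64(300)), (100, np.int64(259), np.int64(271)), (106, np.int64(259), np.int64(271)), (112, np.int64(259), np.int64(271)), (118, np.int64(259), np.int64(271)), (124, np.int64(260), np.int64(271))]
t 18.45 p [ 0.6155 -0.0145  0.1529] F [ 0.2712 -1.2236 -2.963 ] op 0.0251
tool x [ 0.0289  0.9996 -0.0002] y [ 0.9996 -0.0289 -0.0015] z [-0.0015 -0.0002 -1.    ] j7 0.111
[0.6182 0.0683 0.317 ]
```

View pics/w18c.png

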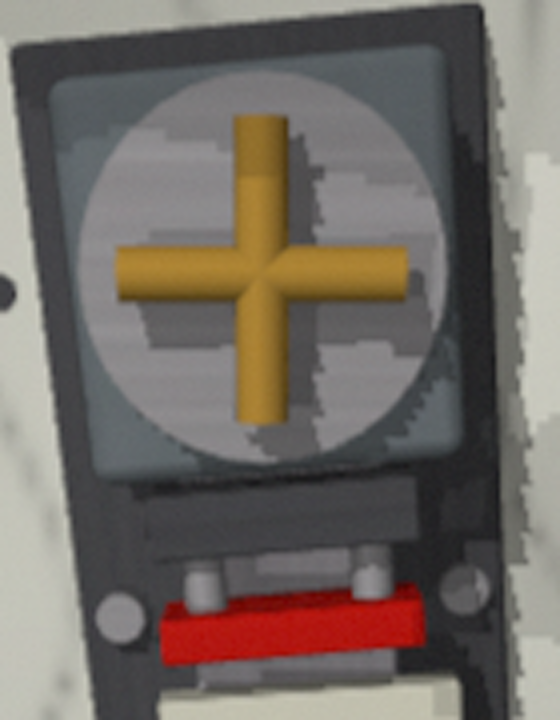

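```bash
python3 - <<'E'
from h import *
f=grab("wrist")
c=onz(f,265.3,88.0,.060);a=onz(f,230,88,.06);b=onz(f,301,88,.06);u=onz(f,265.2,50,.06);d=onz(f,265.4,125,.06)
print("drive",c,"bars",np.degrees(np.arctan2(*(b-a)[[1,0]])),np.degrees(np.arctan2(*(u-d)[[1,0]])),np.linalg.norm(b-a),np.linalg.norm(u-d),(u+d)/2)
fl=[onz(f,200+x/4,20+y/4,.046) for x,y in[(78,270),(446,270),(262,70),(262,464)]];print("flange",(fl[0]+fl[1])/2,(fl[2]+fl[3])/2,np.linalg.norm(fl[0]-fl[1]),np.linalg.norm(fl[2]-fl[3]))
todo([*c[:2],.085],-1.6)
E
```

```text
drive [0.6152 0.0693 0.06  ] bars -1.7165553582453936 88.21538142196272 0.04677292346294597 0.04664718926952041 [0.6152 0.0689 0.06  ]
flange [0.6152 0.0697 0.046 ] [0.6151 0.0689 0.046 ] 0.063877085845031 0.06456097767862377
t 18.5 p [ 0.6156 -0.0146  0.1531] F [ 0.7661 -0.3088 -2.9085] op 0.0251
tool x [ 0.0296  0.9996 -0.0001] y [ 0.9996 -0.0296 -0.0009] z [-0.0009 -0.0001 -1.    ] j7 0.11
shift cm [ 8.3854 -0.2856  6.812 ]
rotvec deg [-0.0542  0.0059 -0.0966] cur yaw -1.6966070412879914
```

```bash
python3 - <<'E'
from h import *
f=grab("wrist");crop(f,190,210,160,110,5,"w18h")
s,m=state()
z=s["ee_pos"][2]-.0061+.026
for u,v in [(270.5,223),(205,282),(336,282)]:
    print(m.T@(onz(f,u,v,z)-s["ee_pos"]))
E
```

```text
t 18.55 p [ 0.6158 -0.0147  0.1534] F [-0.0563 -0.6178 -3.4858] op 0.0257
tool x [ 0.0302  0.9995 -0.0001] y [ 0.9995 -0.0302 -0.0005] z [-0.0005 -0.0001 -1.    ] j7 0.11
[ 0.0304  0.0004 -0.0199]
[ 0.0027 -0.0285 -0.0199]
[ 0.0027  0.0293 -0.0199]
```

View pics/w18h.png

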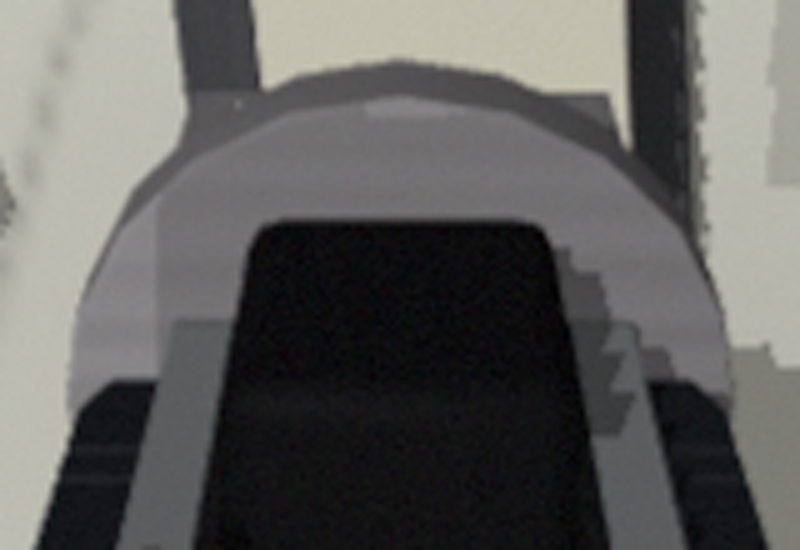

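```bash
python3 - <<'E'
from h import *
f=grab("wrist");s,m=state()
z=s["ee_pos"][2]-.0061
for u,v,dz in [(270.5,229,.026),(270.5,222.3,.016),(270.5,210+222/5,.058),(227,228.7,.016),(312,228.7,.016),(205.5,285,.026),(336,285,.026)]:
    print(u,v,m.T@(onz(f,u,v,z+dz)-s["ee_pos"]))
E
```

```text
t 18.6 p [ 0.6158 -0.0146  0.1535] F [ 0.5952  0.6952 -2.9258] op 0.0248
tool x [0.0306 0.9995 0.    ] y [ 0.9995 -0.0306 -0.0003] z [-0.0003  0.0001 -1.    ] j7 0.109
270.5 229 [ 0.0276  0.0005 -0.0199]
270.5 222.3 [ 0.027   0.0005 -0.0099]
270.5 254.4 [ 0.0308  0.0004 -0.0519]
227 228.7 [ 0.0239 -0.019  -0.0099]
312 228.7 [ 0.0239  0.0191 -0.0099]
205.5 285 [ 0.0011 -0.0283 -0.0199]
336 285 [ 0.0011  0.0295 -0.0199]
```

```bash
python3 -m handwheel '[[2,-0.1,0,0,0,0,0.2],[3,-0.1,0,0,0,0,0.2],[2.5,-0.1,1,0,0,0,0.2],[1,0,2,0,0,0,0.2],[0,0,2,0,0,0,0.2],[0,0,1.2,0,0,0,0.2],[0,0,0.4,0,0,0,0.2],[0,0,0,0,0,0,0.2]]';  python3 - <<'E'
from h import *
g=grab("scene");crop(g,230,150,160,110,5,"s19")
todo([.6149,.0711,.068],-1.7)
E
```

```text
time_s: 19.4
ee_pos: [0.6155, 0.0697, 0.0875]
orientation: [0.719, 0.695, -0.0, -0.0]
ft_force: [0.1, -0.0, -2.9]
opening: 0.025
t 19.45 p [0.616  0.0698 0.0883] F [ 0.0612 -0.2044 -3.6622] op 0.0255
tool x [ 0.0326  0.9995 -0.0001] y [ 0.9995 -0.0326  0.0007] z [ 0.0007 -0.0001 -1.    ] j7 -0.015
shift cm [ 0.1249 -0.1203  2.0286]
rotvec deg [ 0.0383  0.0046 -0.1692] cur yaw -1.8691547388206065
```

View pics/s19.png

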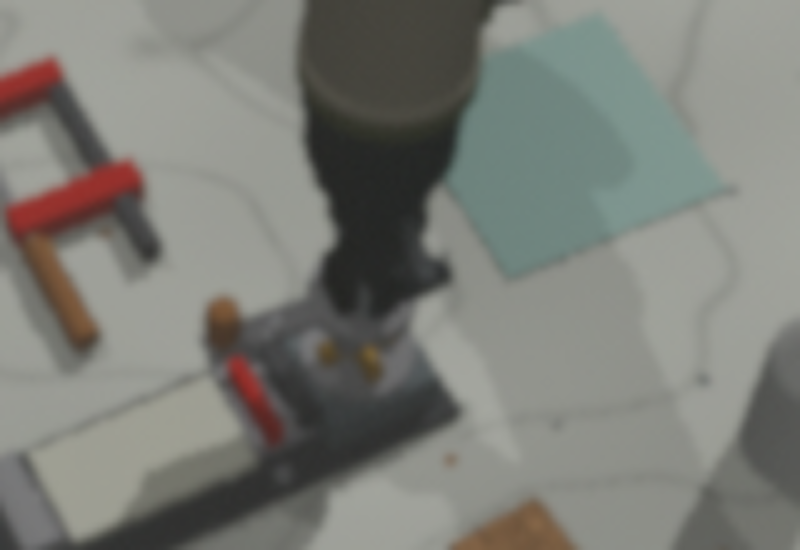

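```bash
python3 -m handwheel '[[0.12,-0.1,0.5,0,0,0,0.2],[0,0,0.7,0,0,0,0.2],[0,0,0.4,0,0,0,0.2],[0,0,0.2,0,0,0,0.2],[0,0,0,0,0,0,0.2]]'; python3 - <<'E'
from h import *
todo([.6149,.0711,.066],-1.7)
E
```

```text
time_s: 19.95
ee_pos: [0.6144, 0.0716, 0.0692]
orientation: [0.718, 0.696, -0.0, -0.0]
ft_force: [-0.6, 0.5, -2.7]
opening: 0.025
t 19.95 p [0.6144 0.0716 0.0692] F [-0.6322  0.5461 -2.7147] op 0.025
tool x [ 0.0318  0.9995 -0.0002] y [ 0.9995 -0.0318 -0.0008] z [-0.0008 -0.0002 -1.    ] j7 -0.011
shift cm [-0.0532  0.0538  0.3224]
rotvec deg [-0.0442  0.0133 -0.123 ] cur yaw -1.822994141589051
```

```bash
python3 -m handwheel '[[-0.05,0.05,0.2,0,0,0,0.2],[0,0,0.2,0,0,0,0.2],[0,0,0.1,0,0,0,0.2],[0,0,0,0,0,0,0.2]]'; python3 -m handwheel '[[0,0,0.15,0,0,0,0.2],[0,0,0.15,0,0,0,0.2],[0,0,0,0,0,0,0.2]]'
```

```text
time_s: 20.35
ee_pos: [0.615, 0.0712, 0.0645]
orientation: [0.718, 0.696, -0.0, -0.0]
ft_force: [-0.4, -0.1, -3.6]
opening: 0.0252
time_s: 20.65
ee_pos: [0.6149, 0.0712, 0.0614]
orientation: [0.718, 0.696, -0.0, -0.0]
ft_force: [-0.1, -0.7, -3.6]
opening: 0.0253
```

It's past the cross tops (unmeshed would stop near 0.066) with no force, so it's meshing. Continuing down.

```bash
python3 -m handwheel '[[0,0,0.2,0,0,0,0.2],[0,0,0.2,0,0,0,0.2],[0,0,0.2,0,0,0,0.2],[0,0,0,0,0,0,0.2]]'; python3 -m handwheel '[[0,0,0.1,0,0,0,0.2],[0,0,0.1,0,0,0,0.2],[0,0,0.1,0,0,0,0.2],[0,0,0,0,0,0,0.2]]'
```

```text
time_s: 21.05
ee_pos: [0.6149, 0.0711, 0.0552]
orientation: [0.718, 0.696, -0.0, -0.0]
ft_force: [-0.3, 1.0, -3.8]
opening: 0.0254
time_s: 21.45
ee_pos: [0.615, 0.0712, 0.0525]
orientation: [0.718, 0.696, -0.0, -0.0]
ft_force: [0.6, -0.4, -3.6]
opening: 0.0249
```

```bash
python3 -m handwheel '[[0,0,0.05,0,0,0,0.2],[0,0,0.05,0,0,0,0.2],[0,0,0.05,0,0,0,0.2],[0,0,0,0,0,0,0.2]]'; python3 - <<'E'
from h import *
state();f=grab("wrist","w20")
E
```

```text
time_s: 21.85
ee_pos: [0.6152, 0.0712, 0.0521]
orientation: [0.718, 0.696, 0.0, -0.0]
ft_force: [-4.7, -0.8, 5.2]
opening: 0.0253
t 21.85 p [0.6152 0.0712 0.0521] F [-4.6657 -0.758   5.1772] op 0.0253
tool x [0.0318 0.9995 0.0004] y [ 0.9995 -0.0318  0.0003] z [ 0.0003  0.0004 -1.    ] j7 -0.002
```

View pics/w20.png

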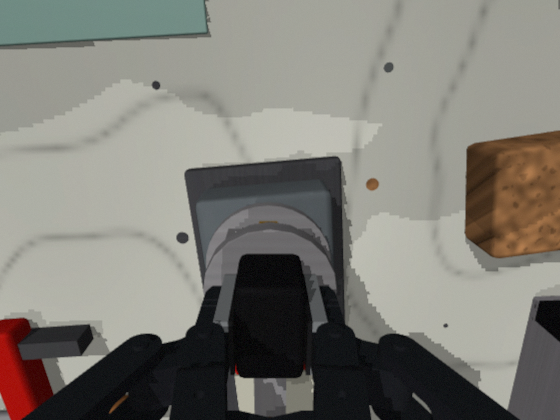

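Home: the bottom contact came at z = 0.0521, exactly where predicted. Now I'll wind clockwise, checking forces.

```bash
python3 -m handwheel '[[0,0,0,0,0,4,0.2],[0,0.02,0,0,0,7,0.2],[0,0.02,0,0,0,7,0.2],[0,0,0,0,0,0,0.2]]' 70; python3 - <<'E'
from h import *
s,m=state();print(s["moment"],np.degrees(np.arctan2(m[1,1],m[0,1])))
E
python3 -m handwheel '[[0,0.02,0,0,0,7,0.2],[0,0.02,0,0,0,7,0.2],[0,0.02,0,0,0,7,0.2],[0,0,0,0,0,0,0.2]]'; python3 - <<'E'
from h import *
s,m=state();print(s["moment"],np.degrees(np.arctan2(m[1,1],m[0,1])))
E
```

```text
time_s: 22.3
ee_pos: [0.6157, 0.0708, 0.0521]
orientation: [0.82, 0.573, 0.0, 0.0]
ft_force: [-3.2, -0.7, 4.8]
opening: 0.0251
t 22.3 p [0.6157 0.0708 0.0521] F [-3.1699 -0.6646  4.799 ] op 0.0251
tool x [0.3434 0.9392 0.0001] y [ 0.9392 -0.3434  0.0005] z [ 0.0005 -0.0001 -1.    ] j7 -0.29
[-0.1467  0.7734 -0.045 ] -20.085542492644674
time_s: 22.7
ee_pos: [0.6159, 0.0705, 0.0522]
orientation: [0.91, 0.414, -0.0, -0.0]
ft_force: [-4.4, -0.6, 6.8]
opening: 0.025
t 22.7 p [0.6159 0.0705 0.0522] F [-4.3955 -0.5951  6.7703] op 0.025
tool x [ 0.6572  0.7537 -0.0001] y [ 0.7537 -0.6572 -0.0002] z [-0.0002  0.0001 -1.    ] j7 -0.619
[-0.1384  1.1801 -0.0618] -41.086048124666625
```

```bash
python3 -m handwheel '[[0,0.02,0,0,0,7,0.2],[0,0.02,0,0,0,7,0.2],[0,0.02,0,0,0,6,0.2],[0,0,0,0,0,0,0.2]]'; python3 - <<'E'
from h import *
s,m=state();print(s["moment"],np.degrees(np.arctan2(m[1,1],m[0,1])))
g=grab("scene");crop(g,220,150,160,110,5,"s21");f=grab("wrist","w21")
E
```

```text
time_s: 23.1
ee_pos: [0.6161, 0.0709, 0.0521]
orientation: [0.968, 0.25, -0.0, -0.0]
ft_force: [-6.7, 0.6, 7.4]
opening: 0.0248
t 23.1 p [0.6161 0.0709 0.0521] F [-6.6663  0.6407  7.4276] op 0.0248
tool x [ 0.8747  0.4846 -0.0002] y [ 0.4846 -0.8747 -0.001 ] z [-0.0006  0.0008 -1.    ] j7 -0.929
[ 0.1367  1.3696 -0.0045] -61.0104740917557
```

View pics/s21.png

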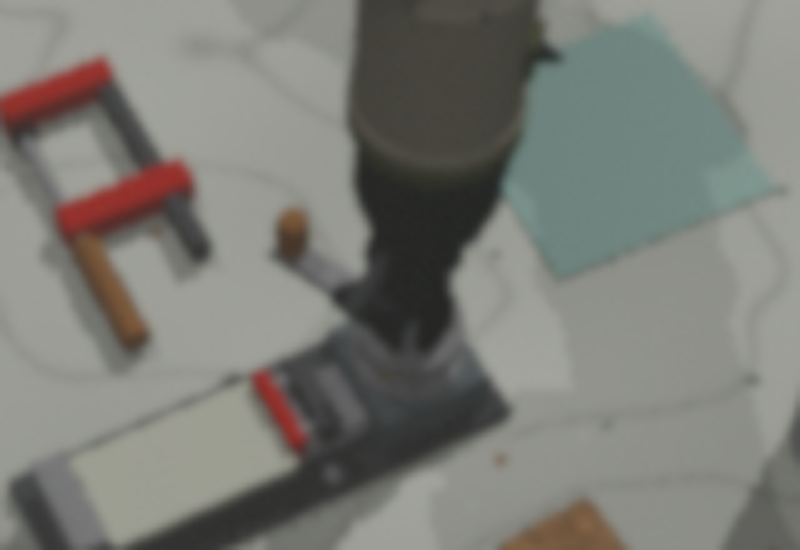

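View pics/w21.png

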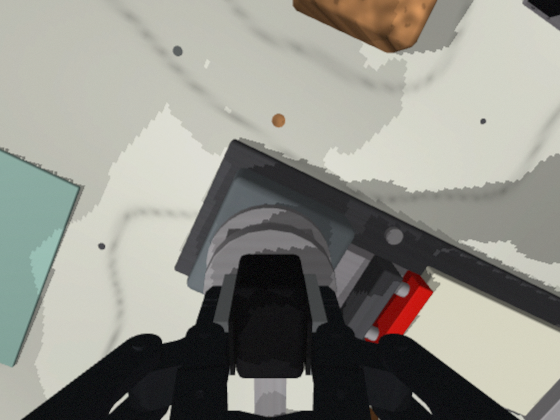

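```bash
python3 -m handwheel '[[0,0.02,0,0,0,5,0.2],[0,0.02,0,0,0,5,0.2],[0,0,0,0,0,0,0.2]]'; python3 - <<'E'
from h import *
s,m=state();print(s["moment"],np.degrees(np.arctan2(m[1,1],m[0,1])))
E
python3 -m handwheel '[[0,0,0,0,0,2,0.2],[0,0,0,0,0,2,0.2],[0,0,0,0,0,0,0.2],[0,0,0,0,0,0,0.2]]'; python3 - <<'E'
from h import *
s,m=state();print(s["moment"],np.degrees(np.arctan2(m[1,1],m[0,1])))
f=grab("wrist","w22");crop(f,300,200,220,200,3,"w22c")
E
```

```text
time_s: 23.5
ee_pos: [0.6164, 0.0705, 0.0522]
orientation: [0.986, 0.165, -0.0, -0.0]
ft_force: [-4.9, 0.8, 7.2]
opening: 0.0248
t 23.5 p [0.6164 0.0705 0.0522] F [-4.946   0.7774  7.2136] op 0.0248
tool x [ 0.9453  0.3262 -0.0002] y [ 0.3262 -0.9453 -0.001 ] z [-0.0005  0.0009 -1.    ] j7 -1.083
[ 0.1494  1.3086 -0.0067] -70.96226412975203
time_s: 23.9
ee_pos: [0.6164, 0.0704, 0.0521]
orientation: [0.991, 0.132, -0.0, -0.001]
ft_force: [-6.5, 0.7, 7.6]
opening: 0.0249
t 23.9 p [0.6164 0.0704 0.0521] F [-6.5075  0.6635  7.6024] op 0.0249
tool x [ 0.965   0.2622 -0.0002] y [ 0.2622 -0.965  -0.001 ] z [-0.0004  0.001  -1.    ] j7 -1.142
[0.0646 1.4092 0.0224] -74.80137444229145
```

View pics/w22c.png

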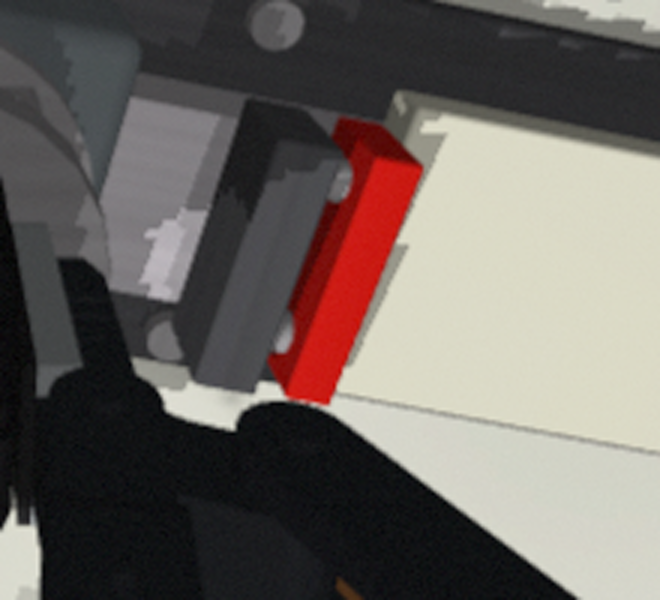

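```bash
python3 -m handwheel '[[0,0,0,0,0,2,0.2],[0,0,0,0,0,0,0.2],[0,0,-0.05,0,0,0,0.2],[0,0,0,0,0,0,0.4],[0,0,0,0,0,0,0.6],[0,0,0,0,0,0,0.7],[0,0,0,0,0,0,0.7],[0,0,0,0,0,0,0.7]]'; python3 - <<'E'
from h import *
s,m=state();print(s["moment"],np.degrees(np.arctan2(m[1,1],m[0,1])))
f=grab("wrist","w23")
E
```

```text
time_s: 24.75
ee_pos: [0.6167, 0.07, 0.0517]
orientation: [0.993, 0.115, 0.0, 0.0]
ft_force: [-0.9, 0.5, 0.6]
opening: 0.0597
t 24.75 p [0.6167 0.07   0.0517] F [-0.9338  0.4508  0.6154] op 0.0597
tool x [0.9737 0.2279 0.0001] y [ 0.2279 -0.9737  0.0001] z [ 0.0001 -0.0001 -1.    ] j7 -1.173
[-0.0554  0.0235 -0.009 ] -76.8238698503568
```

View pics/w23.png

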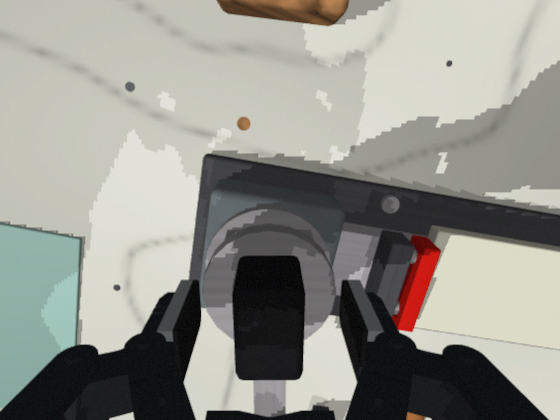

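```bash
python3 -m handwheel '[[0,0,-1,0,0,0,0.7],[0,0,-2,0,0,0,0.7],[0,0,-3,0,0,0,0.7],[0,0,-4,0,0,0,0.7],[0,0,-4,0,0,0,0.7],[0,0,-2,0,0,0,0.7],[0,0,0,0,0,0,0.7],[0,0,0,0,0,0,0.7]]'; python3 -m handwheel '[[-2,3,0,0,0,0,0.7],[-3,3,0,0,0,0,0.7],[-2,1,0,0,0,0,0.7],[0,0,0,0,0,0,0.7],[0,0,0,0,0,0,0.7]]';python3 - <<'E'
from h import *
state();f=grab("wrist","w24");g=grab("scene");crop(g,220,150,160,110,5,"s24")
E
```

```text
time_s: 25.6
ee_pos: [0.6168, 0.07, 0.2123]
orientation: [0.993, 0.115, 0.0, -0.0]
ft_force: [0.4, 0.7, 0.1]
opening: 0.0598
time_s: 26.1
ee_pos: [0.5639, -0.0136, 0.2109]
orientation: [0.993, 0.115, -0.001, -0.0]
ft_force: [0.4, 1.2, -0.2]
opening: 0.0595
t 26.1 p [ 0.5639 -0.0136  0.2109] F [ 0.4058  1.1518 -0.1593] op 0.0595
tool x [ 0.9737  0.2278 -0.001 ] y [ 0.2278 -0.9737 -0.0011] z [-0.0013  0.0008 -1.    ] j7 -1.15
```

View pics/w24.png

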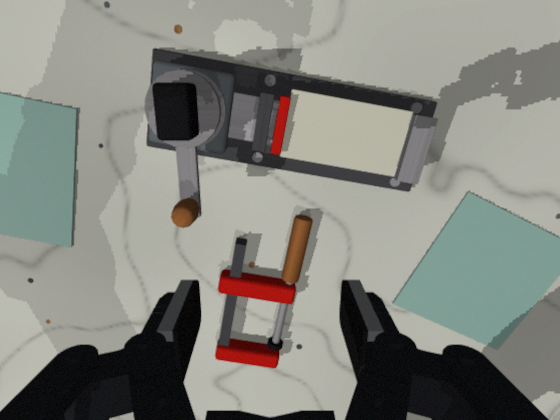

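View pics/s24.png

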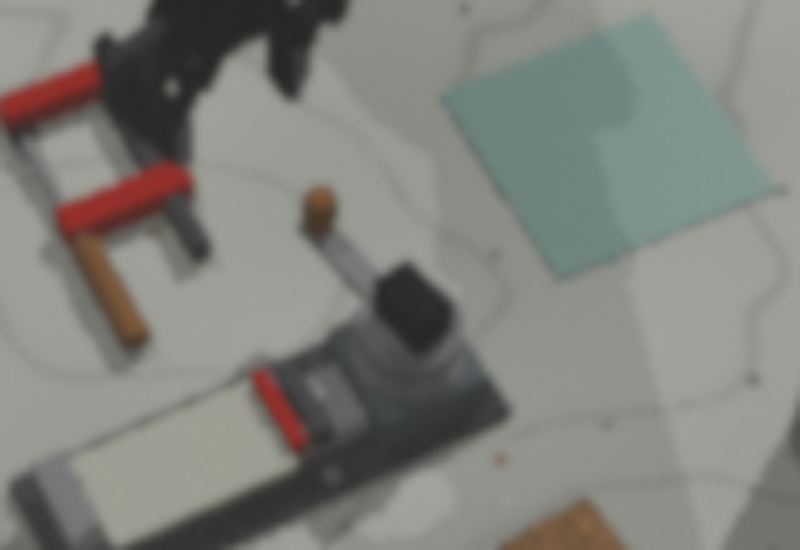

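```bash
python3 - <<'E'
from h import *
f=grab("wrist","w25");crop(f,215,70,230,130,3.4,"w25c")
s,m=state()
Rtc=m.T@R.from_quat(f["attitude"]).as_matrix();toff=m.T@(np.array(f["origin"])-s["ee_pos"])
np.savez("tc.npz",Rtc=Rtc,toff=toff,K=f["intrinsics"])
y=np.array([.9996*0+.0289,.9996,0.0]);y/=np.linalg.norm(y)
M=np.stack([[.0289,.9996,-.0002],[.9996,-.0289,-.0015],[-.0015,-.0002,-1]],1)
f0=dict(intrinsics=f["intrinsics"],attitude=R.from_matrix(M@Rtc).as_quat(),origin=np.array([.6155,-.0145,.1529])+M@toff)
print(f0["origin"])
a=np.radians(93.2);jy=np.array([np.cos(a),np.sin(a),0])
for zc in(.036,.041,.046): print(zc,"rest: carriage front - pad front",(onz(f0,271,157,zc)-onz(f0,271,182.8,.046))@jy)
E
```

```text
t 26.25 p [ 0.5647 -0.0126  0.211 ] F [-0.2487  0.9188  0.4168] op 0.0598
tool x [ 0.9732  0.2301 -0.0011] y [ 0.2301 -0.9732  0.    ] z [-0.001  -0.0003 -1.    ] j7 -1.15
[0.6195 0.0694 0.3174]
0.036 rest: carriage front - pad front 0.017698825354341443
0.041 rest: carriage front - pad front 0.018557932088179362
0.046 rest: carriage front - pad front 0.01941703882201727
```

View pics/w25c.png

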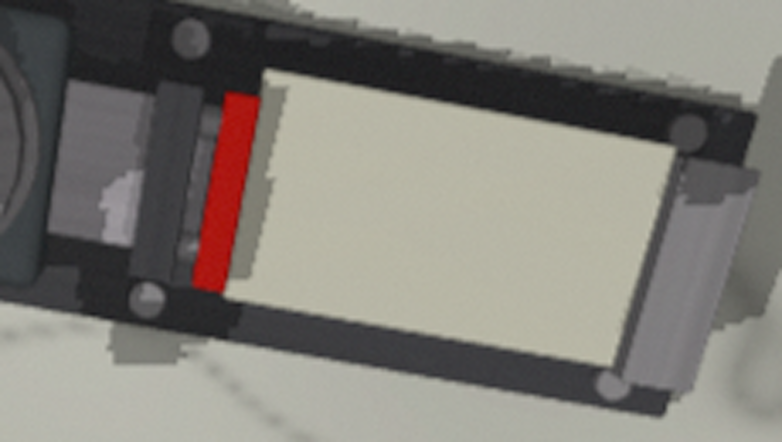

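```bash
python3 - <<'E'
from h import *
f=grab("wrist");P=lambda x,y,z:onz(f,215+x/3.4,70+y/3.4,z)
t=[P(*c,.036) for c in [(263,70),(677,147),(612,367),(223,298)]]
jy=(t[0]-t[1]+t[3]-t[2]);jy/=np.linalg.norm(jy)
print("tile len",np.linalg.norm(t[0]-t[1]),np.linalg.norm(t[3]-t[2]),"heading",np.degrees(np.arctan2(jy[1],jy[0])),"ctr",np.mean(t,0))
print("fence top inner edge - tile end",(np.mean(t[1:3],0)-P(652,265,.044))@jy)
b=[P(*c,.044) for c in [(685,165),(632,375)]]
print("fence/tile",[(tt-bb)@jy for tt,bb in zip(t[1:3],b)])
for zc in(.036,.041,.046): print(zc,"gap now",(P(189,185,zc)-P(242,195,.046))@jy)
h=onz(f,215+0,0,0)
# crank hub in full image: ellipse at (186,110) approx, knob top (184,212)
E
python3 - <<'E'
from h import *
f=grab("wrist");crop(f,140,40,110,190,4,"w26c")
E
```

```text
tile len 0.1101287155099831 0.10936792886607533 heading 93.23725807226869 ctr [ 0.6241 -0.0707  0.036 ]
fence top inner edge - tile end -0.0005066788984988471
fence/tile [np.float64(0.000291750331556844), np.float64(0.002896922696483842)]
0.036 gap now 0.013644965671279518
0.041 gap now 0.013732765333878178
0.046 gap now 0.013820564996476832
```

View pics/w26c.png

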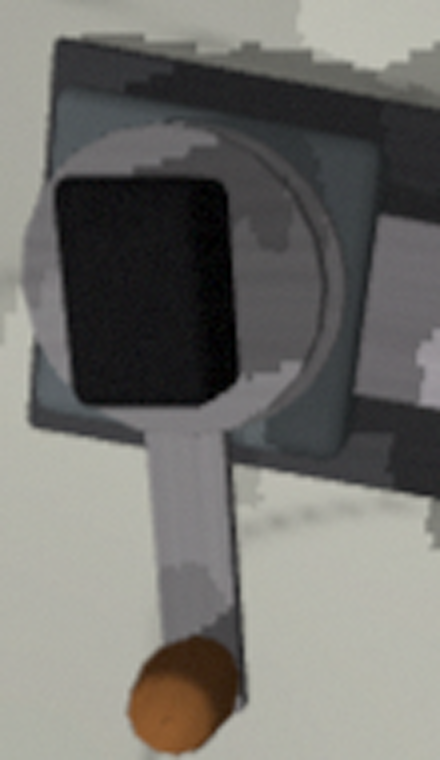

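Checks agree: the carriage-to-pad gap shrank from about 18.5 to 13.7 mm (springs in about 5 mm), and the tile is against the fence and square (93.2°, same as the jig). The crank is home and let go, so I'll hand in.

```bash
python3 - <<'E'
from h import *
print(robot.hand_in());state()
E
```

```text
the job is handed in; nothing more can be done
None
the job is handed in; nothing more can be done
```

The job is done and handed in at about 26 s of the 54 s allowed; no verdict was reported. I laid the tile on the rail and set the crank on the brass cross, where it meshed and went fully home. I then wound it about 75° clockwise, let go and backed away.

**Last checks:**
- **Tile:** it is flat, square to the jig (93.2°, matching the jig's 93.2–93.4°) and against the fence. Three spot measurements of the tile-to-fence gap gave −0.5 to +2.9 mm; the 2.9 mm one came from a hard-to-see corner and is close to the 3 mm limit.
- **Pad:** the springs are pressed in about 5 mm. The camera gap gives 4–5.5 mm and the turned angle about 5.3 mm.
- **Crank:** it touched bottom at the predicted home height before winding. In the final pictures it stands upright on the drive with the gripper clear of it. I did not measure its height or centring again after letting go.
- **Bystanders:** none was touched, and no contact force showed on the way past them. I did not measure their positions again at the end.

**What disagreed:** the reported tool height did not match the real fingertips. They stood about 25–30 mm above the reported tool point instead of 17 mm ahead of it. My first test close therefore passed over the tile without touching it, and I set both grasp heights from the camera pictures instead. The crank's axis also sat about 2 mm off the tool axis in the grip, and I corrected for that before meshing.

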